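# Sort three effect pedals back into their colour-coded job trays

### The job

The three small effect pedals on the repair bench are each in the wrong job tray: move each one into the tray of its own colour, lying flat on the tray floor, lengthwise inside the rim. Only one pedal fits a tray, so park one in the empty grey tray on the way; at the end the grey tray is empty again. Set the pedals down rather than dropping them, do not knock them together, and leave the battery, tin and terminal block that lie between the trays where they are.

Things in the scene. Friction and masses are not known exactly. Their poses are not given: they have to be found in the camera images.
- pedal_red: red mini effect pedal, a metal box 93 mm long (its x), 44 mm wide (its y) and 34 mm tall, about 0.2 kg, with one large black knob (29 mm across) on the top near its +x end and a steel foot switch near its -x end (both rise to 46 mm at most). Origin: centre of its underside; z up. The middle of both long sides is flat and free to grip across the 44 mm.
- pedal_yellow: yellow mini effect pedal, a metal box 93 mm long (its x), 44 mm wide (its y) and 34 mm tall, about 0.2 kg, with two black knobs side by side on the top near its +x end and a steel foot switch near its -x end (both rise to 46 mm at most). Origin: centre of its underside; z up. The middle of both long sides is flat and free to grip across the 44 mm.
- pedal_blue: blue mini effect pedal, a metal box 93 mm long (its x), 44 mm wide (its y) and 34 mm tall, about 0.2 kg, with three small white knobs in a triangle on the top near its +x end and a steel foot switch near its -x end (both rise to 46 mm at most). Origin: centre of its underside; z up. The middle of both long sides is flat and free to grip across the 44 mm.
- tray_red: fixed job tray: black floor 60 mm wide (its y) by 109 mm long (its x), 3 mm above the bench, with a rim 5 mm wide all round whose top is 8 mm above the bench, red rim and a red tab (the tab is flat, 22 mm long, at its -x end). Origin: on the bench under the centre of the tray floor; z up. It holds one pedal laid lengthwise, with 8 mm to spare on every side; either end of the pedal may point to the tab.
- tray_yellow: fixed job tray: black floor 60 mm wide (its y) by 109 mm long (its x), 3 mm above the bench, with a rim 5 mm wide all round whose top is 8 mm above the bench, yellow rim and a yellow tab (the tab is flat, 22 mm long, at its -x end). Origin: on the bench under the centre of the tray floor; z up. It holds one pedal laid lengthwise, with 8 mm to spare on every side; either end of the pedal may point to the tab.
- tray_blue: fixed job tray: black floor 60 mm wide (its y) by 109 mm long (its x), 3 mm above the bench, with a rim 5 mm wide all round whose top is 8 mm above the bench, blue rim and a blue tab (the tab is flat, 22 mm long, at its -x end). Origin: on the bench under the centre of the tray floor; z up. It holds one pedal laid lengthwise, with 8 mm to spare on every side; either end of the pedal may point to the tab.
- tray_grey: fixed job tray: black floor 60 mm wide (its y) by 109 mm long (its x), 3 mm above the bench, with a rim 5 mm wide all round whose top is 8 mm above the bench, bare grey metal rim and tab; it is the empty one at the start (the tab is flat, 22 mm long, at its -x end). Origin: on the bench under the centre of the tray floor; z up. It holds one pedal laid lengthwise, with 8 mm to spare on every side; either end of the pedal may point to the tab.
- battery: bystander: loose block battery, black with a copper-coloured band, 48 x 26 x 18 mm, lying on the bench between the trays; long side along its x. Origin: centre of its underside. Not to be disturbed.
- tin: bystander: loose small round open steel tin of brass beads, 36 mm across, 16 mm tall, standing on the bench between the trays. Origin: centre of its underside. Not to be disturbed.
- socket: bystander: loose green terminal block, 34 x 24 x 15 mm, lying on the bench between the trays; long side along its x. Origin: centre of its underside. Not to be disturbed.
There are look-alikes about, which are no part of the job. What is meant by the pedal_yellow is not pink or purple, and is the smaller of those in its own colour.

How it is judged:
By the outcome, as a careful person would: the job done as asked, in the order asked, and still so for the second after the job is handed in, with the robot touching nothing.
It also fails if it takes over 106 s, if anything falls off the work surface, if the arm or the gripper's body presses on something with over 40 N, if the wrist force passes 120 N, or if a joint passes its speed limit or range.

### The arm

A 6-joint arm with a two-finger parallel gripper is mounted at the origin on the work surface. World frame = base frame: x ahead of the robot, y to its left, z up, the work surface at z = 0. Lengths are in m, angles in rad, forces in N, time in s.
With the tool pointing down it reaches from about 0.35 to 0.775 m from the base axis. Payload 5.5 kg.
Tool frame: the origin (TCP) lies midway between the tips of the shut fingers; the grasp point (between the pads) lies 19 mm behind it; z points along the fingers, y is the line along which they close (so a half turn about z gives the same grasp; the last joint's range is limited). The gripper opens to 85 mm and grips with 20 to 120 N. Pads are 22 mm wide; open, the fingers measure 114 mm over their backs; the gripper's body (76 mm by 85 mm) begins 54 mm behind the grasp point. The pads swing forward as they close: fully open they stand 13 mm farther back than shut.
Start: joints at [1.009, 0.313, 0.046, 1.304, 0, 1.431], TCP at [0.235, 0.525, 0.231] pointing down, gripper open.
Joint ranges: [-2.76, 2.76], [-0.86, 1.69], [-1.03, 1.26], [-2.2, 2.34], [-1.47, 1.5], [-3.14, 3.14]. Speed limits (rad/s): [2.57, 2.57, 3.14, 3.14, 3.14, 3.14].

### API

Orientations are given as a unit quaternion [w, x, y, z].
In Python, from workcell import env gives the robot as it stands. The module is installed in compiled form; this text tells all that it offers.
- The arm moves only by the tool servo_tool, never from a script. Its argument "increments" is a list of rows, each an object of numbers: "grip": the closure, from 0 (fully open) to 1 (shut); "x", "y", "z": the shift along the tool's x, y, z in mm; "roll": the turn about the tool's z in degrees. In form: [{"grip": .., "x": .., "y": .., "z": .., "roll": ..}, ...]. A call has 1 to 5 rows; each row shifts and turns the commanded pose from where the row before left it, along the tool's axes as they then stand; what a row does not reach is not made up. A row lasts 1/12 s, in which the tool goes at most 41.7 mm and 7.16 degrees, less where a joint would pass 70% of its speed; a pose out of reach is approached as far as the arm can. A call is refused whole if a number of a shift passes 41.7 or a number of a turn 7.16, either way. A call with a gripper value outside its range is refused whole. The fingers move at their own pace and stop on an object; "grip_force" is the grip in N (left out, the last holds). Time passes only in rows, so rows that do not move let the fingers close. It gives the time, the measured TCP pose, the force, the opening and the grip force at its end, in the units of the state.
- env.get_state(): the state, without advancing time (a new reading comes with each control period).
- env.read_camera(name): name is "scene" or "top" or "wrist"; returns the picture (400x640x3 uint8, red, green, blue); there is no depth.
- env.get_calibration(name): a dict with "vertical_fov" (degrees; the focal length in pixels is half the picture's height over the tangent of half this angle, whatever the lens; pixels are square), "cx", "cy" (the principal point, pixels), "rvec" (rotation vector, rad) and "tvec" (3), from world to camera coordinates, as OpenCV has them; the wrist camera has in their place "tool_from_camera" (4x4, takes a point from camera to tool coordinates, whose origin is the TCP and whose axes are the flange's). Camera axes: x right, y down, z forward; pixel columns grow to the right and rows downward; lengths in m; the calibration is good to about 2 mm. A picture is of the moment at which its call begins: read the wrist's pose just before it. get_calibration takes no time and is no camera call.
- env.hand_in(): hands the job in; it is judged then, once.
The state is a dict: "clock": time; "joint_pos": joint angles; "qvel": joint speeds; "tau": joint torques, N m; "tcp_pos": TCP position; "orientation": TCP orientation; "wrist_force": force on the tool from outside, world axes, zero at the start; "ft_torque": the same for the moment, N m; "finger_gap": finger opening in m; "grip_force": force on a finger pad.
Only numpy, scipy, OpenCV 4.12 (cv2) and the standard library are available. Lean on these libraries where they do the work, as an engineer would, in place of code of your own. Each camera call takes 0.05 s, during which the arm holds its last target. There are 200 camera calls.

## Working session

There is one attempt and no reset: what is moved stays moved. The work goes in short steps, Python scripts to look and compute and a tool call to move; the robot and the scene stay as the last step left them, time stands still between calls to the robot, and variables do not carry over. Pictures are saved under pics/ and viewed, at most 14 in all, crops included, and the job is handed in when it is done.

Besides the shell and the picture viewer there is one more tool, called after "Request:" as name([rows], argument=value, ...), one row to a line, values as JSON. servo_tool: Moves the arm, as the interface text tells. Its arguments: {"type":"object","properties":{"increments":{"type":"array"},"grip_force":{"type":"number"}},"required":["increments"]}

```bash
mkdir -p pics; python3 - <<'E'
from workcell import env
import cv2
for n in("top","scene"):
    cv2.imwrite(f"pics/{n}0.png",env.read_camera(n)[:,:,::-1])
    print(n,env.get_calibration(n))
print(env.get_calibration("wrist"));s=env.get_state();print(s)
E
```

```text
top {'vertical_fov': 54.60121418356244, 'cx': 317.33546495078195, 'cy': 203.48161241389911, 'rvec': array([ 2.17015607, -2.16606679,  0.08126989]), 'tvec': array([-0.04819954,  0.44996501,  0.97177758])}
scene {'vertical_fov': 49.9158073247644, 'cx': 327.11981261374774, 'cy': 194.43433170032554, 'rvec': array([ 0.81416166,  2.4767456 , -1.16676569]), 'tvec': array([ 0.41471252, -0.10160881,  1.36278435])}
{'vertical_fov': 63.67289858813965, 'cx': 326.80704168649584, 'cy': 199.04672314841795, 'tool_from_camera': array([[ 1.45523236e-03, -9.45675233e-01, -3.25109576e-01,
         8.47181307e-02],
       [ 9.99998922e-01,  1.44037460e-03,  2.86377908e-04,
        -4.35235692e-04],
       [ 1.97459082e-04, -3.25109642e-01,  9.45676309e-01,
        -1.42922897e-01],
       [ 0.00000000e+00,  0.00000000e+00,  0.00000000e+00,
         1.00000000e+00]])}
{'clock': 0.1, 'joint_pos': array([ 1.00939471e+00,  3.13929663e-01,  4.50711167e-02,  1.30358799e+00,
       -7.91585409e-06,  1.43120393e+00]), 'qvel': array([-0.00114871, -0.00020729,  0.00276215, -0.00074377,  0.00045306,
        0.00029921]), 'tau': array([ 2.74660189e-03, -4.81724346e+01,  2.99245155e+01,  1.27028799e-02,
       -6.74884404e-05, -1.62009098e-05]), 'tcp_pos': array([0.23517108, 0.52420414, 0.23048677]), 'orientation': array([-2.79594662e-04,  2.09344478e-01,  9.77841607e-01, -7.76299621e-04]), 'wrist_force': array([ 0.27329795,  0.06303596, -1.05874301]), 'ft_torque': array([-0.01253908,  0.00208144,  0.01748046]), 'grip_force': 0.0, 'finger_gap': 0.08528322626968791}
```

View pics/top0.png

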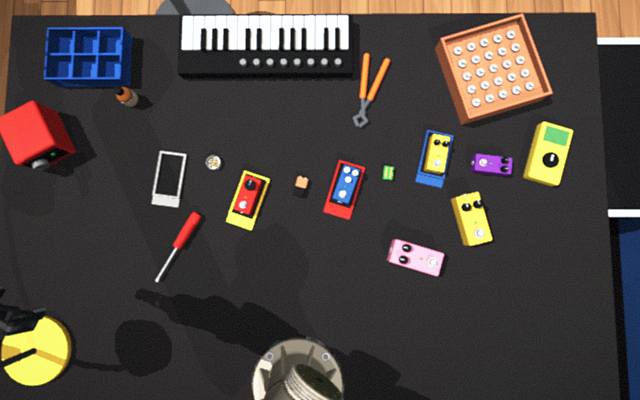

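View pics/scene0.png

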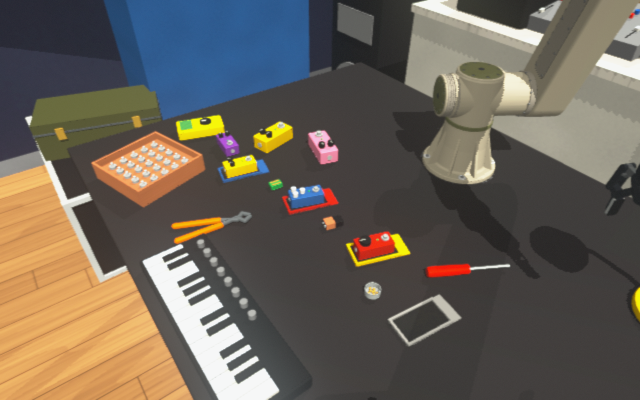

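```bash
cat > h.py <<'E'
from workcell import env
import cv2, numpy as np
from scipy.spatial.transform import Rotation as R
from scipy.optimize import minimize
class Cam:
    def __init__(s,name,img=None):
        c=env.get_calibration(name); st=env.get_state()
        s.img=env.read_camera(name); f=200/np.tan(np.radians(c["vertical_fov"]/2))
        s.K=np.array([[f,0,c["cx"]],[0,f,c["cy"]],[0,0,1]])
        if name=="wrist":
            q=st["orientation"]; T=np.eye(4); T[:3,:3]=R.from_quat([q[1],q[2],q[3],q[0]]).as_matrix(); T[:3,3]=st["tcp_pos"]
            M=np.linalg.inv(T@c["tool_from_camera"]); s.Rm=M[:3,:3]; s.t=M[:3,3]
        else: s.Rm=cv2.Rodrigues(c["rvec"])[0]; s.t=np.array(c["tvec"])
        s.hsv=cv2.cvtColor(s.img,cv2.COLOR_RGB2HSV)
    def proj(s,P):
        p=(np.asarray(P)@s.Rm.T+s.t)@s.K.T; return p[:,:2]/p[:,2:]
    def back(s,uv,z):
        uv=np.atleast_2d(uv); d=np.c_[uv,np.ones(len(uv))]@np.linalg.inv(s.K).T@s.Rm; o=-s.Rm.T@s.t
        return o+d*((z-o[2])/d[:,2])[:,None]
    def save(s,fn,crop=None,k=1):
        im=s.img[:,:,::-1]
        if crop: a,b,c,d=crop; im=im[b:d,a:c]
        cv2.imwrite(fn,cv2.resize(im,None,fx=k,fy=k,interpolation=cv2.INTER_CUBIC))
    def mask(s,col):
        H,S,V=[s.hsv[:,:,i].astype(int) for i in range(3)]
        h={"red":(H<8)|(H>172),"yellow":(H>20)&(H<36),"blue":(H>100)&(H<125),"grey":H>=0}[col]
        m=(h&(S>110)&(V>60)) if col!="grey" else ((S<60)&(V>90))
        return m.astype(np.uint8)
def place(pts,p):
    x,y,a=p; c,s=np.cos(a),np.sin(a); pts=np.asarray(pts,float)
    return np.c_[pts[:,0]*c-pts[:,1]*s+x,pts[:,0]*s+pts[:,1]*c+y,pts[:,2]]
def box(x0,x1,y0,y1,z0,z1): return [(x,y,z) for x in(x0,x1) for y in(y0,y1) for z in(z0,z1)]
def fill(cam,m,pts,v):
    hull=cv2.convexHull(cam.proj(pts).astype(np.float32))
    cv2.fillConvexPoly(m,np.round(hull*16).astype(np.int32),v,cv2.LINE_8,4)
PED=box(-.0465,.0465,-.022,.022,0,.034)
def fit(cam,p0,col,kind,occ=None,win=45,z=.003):
    """pose (x,y,yaw) of tray or pedal whose colour mask fits best; occ = pedal pose covering the tray"""
    c=cam.proj([[p0[0],p0[1],.01]])[0]; M=cam.mask(col).astype(np.float32)
    W=np.zeros_like(M); cv2.circle(W,tuple(int(v) for v in c),win,1,-1)
    T=cv2.GaussianBlur(M*W,(0,0),1.0)
    def rend(p):
        m=np.zeros(M.shape,np.uint8)
        if kind=="pedal":
            fill(cam,m,place(np.array(PED)+[0,0,z],p),1)
        else:
            fill(cam,m,place(box(-.0595,.0595,-.035,.035,0,.008),p),1)
            fill(cam,m,place(box(-.0815,-.059,-.035,.035,0,.003),p),1)
            fill(cam,m,place([(x,y,.004) for x in(-.0545,.0545) for y in(-.03,.03)],p),0)
        if occ is not None: fill(cam,m,place(np.array(PED)+[0,0,.003],occ),0)
        return m
    def cost(q):
        p=np.array([q[0]*.01,q[1]*.01,q[2]*.1]); return np.abs(cv2.GaussianBlur(rend(p).astype(np.float32),(0,0),1.0)*W-T).sum()
    q=np.array([p0[0]*100,p0[1]*100,p0[2]*10]); best=None
    for k in range(3):
        r=minimize(cost,q,method="Nelder-Mead",options=dict(initial_simplex=q+np.vstack([np.zeros(3),np.diag([1.5,1.5,2])/(k+1)]),xatol=.005,fatol=.05)); q=r.x
    return np.array([q[0]*.01,q[1]*.01,q[2]*.1]), r.fun/max(T.sum(),1)
E
python3 - <<'E'
from h import *
c=Cam("top"); c.save("pics/crop.png",(410,110,590,260),4)
b=lambda u,v,z=.01: c.back([[u,v]],z)[0]
ax=lambda t,h:np.arctan2(*(b(*h)-b(*t))[[1,0]])
def go(n,col,cen,t,h,kind,occ=None,win=38):
    p=b(*cen); r=fit(c,[p[0],p[1],ax(t,h)],col,kind,occ,win); print(n,np.round(r[0],4),round(r[1],2)); return r[0]
print(c.K, -c.Rm.T@c.t)
pr=go("ped_red","red",(249,191),(243,212),(255,175),"pedal",None,24)
pb=go("ped_blue","blue",(347,185),(341,205),(352,168),"pedal",None,24)
py=go("ped_yel","yellow",(437,153),(433,173),(441,135),"pedal",None,26)
go("tr_yel","yellow",(250,195),(240,224),(258,172),"tray",pr)
go("tr_red","red",(346,185),(337,214),(353,160),"tray",pb)
go("tr_blue","blue",(436,154),(432,184),(441,132),"tray",py)
go("tr_grey","grey",(170,176),(165,203),(174,152),"tray")
for n,u in dict(tin=(213,162),bat=(303,183),sock=(388,173),bigy=(472,218),purple=(492,163)).items(): print(n,np.round(b(*u),3))
E
```

```text
[[387.48282752   0.         317.33546495]
 [  0.         387.48282752 203.48161241]
 [  0.           0.           1.        ]] [ 0.36090968 -0.06240404  1.00746876]
ped_red [ 0.4709  0.1292 -0.3484] 0.38
ped_blue [ 0.5002 -0.1195 -0.3189] 0.42
ped_yel [ 0.5791 -0.3526 -0.1985] 0.31
tr_yel [ 0.4715  0.1327 -0.3332] 0.26
tr_red [ 0.5003 -0.1192 -0.2856] 0.3
tr_blue [ 0.5816 -0.3553 -0.2337] 0.21
tr_grey [ 0.5285  0.3437 -0.1244] 0.25
tin [0.56  0.227 0.01 ]
bat [ 0.504 -0.01   0.01 ]
sock [ 0.531 -0.23   0.01 ]
bigy [ 0.414 -0.443  0.01 ]
purple [ 0.557 -0.5    0.01 ]
```

View pics/crop.png

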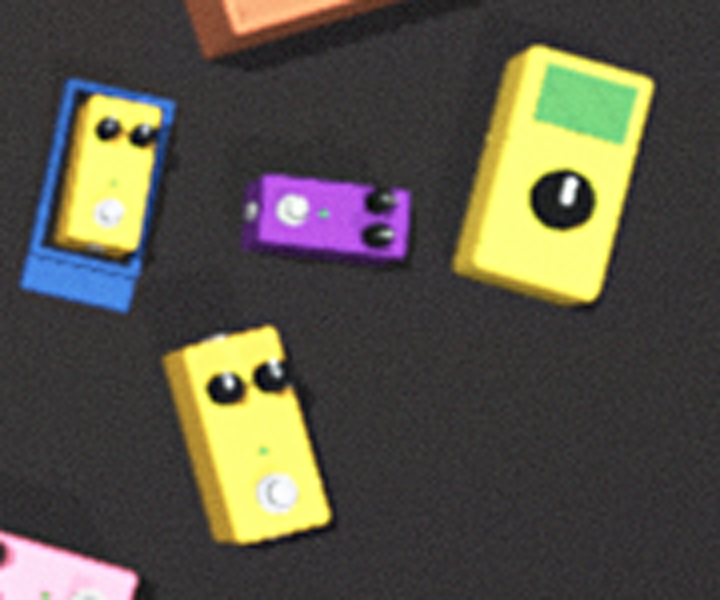

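The yellow candidates in the top picture are the two-knob pedal in the blue tray (436,153), the loose two-knob pedal (472,218) and the tester with a green screen (548,155). The crop shows the one in the blue tray is the smaller two-knob pedal, so it is pedal_yellow. The order will be blue→grey, red→red, yellow→yellow, blue→blue.

```bash
cat >> h.py <<'E'
def pose():
    s=env.get_state(); q=s["orientation"]; m=R.from_quat([q[1],q[2],q[3],q[0]]).as_matrix()
    return s["tcp_pos"],np.arctan2(m[1,0],m[0,0]),m,s
def plan(x,y,z,yaw):
    p,a,m,s=pose(); d=m.T@(np.array([x,y,z])-p)*1000
    r=-np.degrees((yaw-a+np.pi/2)%np.pi-np.pi/2)
    print("tool mm",np.round(d,1),"roll",round(r,2),"| rows",max(np.linalg.norm(d)/41.7,abs(r)/7.16).round(1),"| tcp",np.round(p,4),"yaw",round(np.degrees(a),1),"tilt",np.round(m[:2,2],3),"t",round(s["clock"],2))
E
python3 - <<'E'
from h import *
plan(.50,-.119,.231,-.30)
E
```

```text
tool mm [-5.049e+02 -4.785e+02  2.000e-01] roll -6.98 | rows 16.7 | tcp [0.2352 0.5243 0.2306] yaw 155.8 tilt [-0.001 -0.001] t 0.15
```

Request:
servo_tool([
  {"grip": 0, "x": -28, "y": -26.5, "z": 0, "roll": 0},
  {"grip": 0, "x": -28, "y": -26.5, "z": 0, "roll": 0},
  {"grip": 0, "x": -28, "y": -26.5, "z": 0, "roll": 0},
  {"grip": 0, "x": -28, "y": -26.5, "z": 0, "roll": 0},
  {"grip": 0, "x": -28, "y": -26.5, "z": 0, "roll": 0},
], grip_force=50)

```text
clock: 0.57
tcp_pos: [0.3089, 0.3448, 0.231]
orientation: [-0.0, 0.209, 0.978, -0.0]
wrist_force: [0.6, 0.3, 0.3]
finger_gap: 0.0854
grip_force: 0.0
```

Request:
servo_tool([
  {"grip": 0, "x": -28, "y": -26.5, "z": 0, "roll": 0},
  {"grip": 0, "x": -28, "y": -26.5, "z": 0, "roll": 0},
  {"grip": 0, "x": -28, "y": -26.5, "z": 0, "roll": 0},
  {"grip": 0, "x": -28, "y": -26.5, "z": 0, "roll": 0},
  {"grip": 0, "x": -28, "y": -26.5, "z": 0, "roll": 0},
])

```text
clock: 0.98
tcp_pos: [0.3825, 0.1665, 0.2313]
orientation: [0.0, 0.209, 0.978, 0.0]
wrist_force: [1.2, -0.1, -0.1]
finger_gap: 0.0852
grip_force: 0.0
```

Request:
servo_tool([
  {"grip": 0, "x": -28, "y": -26.5, "z": 0, "roll": 0},
  {"grip": 0, "x": -28, "y": -26.5, "z": 0, "roll": 0},
  {"grip": 0, "x": -28, "y": -26.5, "z": 0, "roll": 0},
  {"grip": 0, "x": -28, "y": -26.5, "z": 0, "roll": 0},
  {"grip": 0, "x": -28, "y": -26.5, "z": 0, "roll": 0},
])

```text
clock: 1.4
tcp_pos: [0.456, -0.0119, 0.2313]
orientation: [0.0, 0.21, 0.978, 0.0]
wrist_force: [0.8, 1.0, -0.6]
finger_gap: 0.0856
grip_force: 0.0
```

Request:
servo_tool([
  {"grip": 0, "x": -28, "y": -26.5, "z": 0, "roll": 0},
  {"grip": 0, "x": -28, "y": -26.5, "z": 0, "roll": 0},
  {"grip": 0, "x": -28, "y": -26.5, "z": 0, "roll": 0},
  {"grip": 0, "x": 0, "y": 0, "z": 0, "roll": -7},
  {"grip": 0, "x": 0, "y": 0, "z": 0, "roll": 0},
])

```text
clock: 1.82
tcp_pos: [0.5002, -0.1189, 0.2304]
orientation: [-0.001, 0.15, 0.989, 0.0]
wrist_force: [-0.1, 0.5, -0.4]
finger_gap: 0.0858
grip_force: 0.0
```

```bash
cat >> h.py <<'E'
def look(fn,todo,win=120,ped=None):
    """todo: (name,colour,kind,p0,occluder pose or None)"""
    c=Cam("wrist"); im=c.img[:,:,::-1].copy(); out={}
    for n,col,kind,p0,occ in todo:
        if isinstance(occ,str): occ=out[occ]
        p,e=fit(c,p0,col,kind,occ,win if kind=="tray" else win*.62); out[n]=p
        print(n,np.round(p,4),"deg",round(np.degrees(p[2]),1),"err",round(e,2))
        bs=[place(np.array(PED)+[0,0,.003],p)] if kind=="pedal" else [place([(x,y,.008) for x in(-.0595,.0595) for y in(-.035,.035)],p)]
        for b in bs: cv2.polylines(im,[cv2.convexHull(c.proj(b).astype(np.float32)).astype(np.int32)],True,(255,0,255) if kind=="pedal" else (0,255,0),1)
    cv2.imwrite(fn,im); return c,out
E
sed -i 's/    T=cv2.GaussianBlur(M\*W/    if kind=="pedal": M=cv2.morphologyEx(M,cv2.MORPH_CLOSE,np.ones((19,19),np.uint8))\n    T=cv2.GaussianBlur(M*W/' h.py
python3 - <<'E'
from h import *
plan(.50,-.119,.231,-.30)
c,o=look("pics/w1.png",[("pb","blue","pedal",[.5002,-.1195,-.30],None),("tr","red","tray",[.5003,-.1192,-.2856],"pb")])
E
```

```text
tool mm [ 0.2 -0.1 -0.6] roll -0.01 | rows 0.0 | tcp [ 0.5002 -0.1189  0.2304] yaw 162.8 tilt [-0.001  0.001] t 1.82Traceback (most recent call last):
  File "<stdin>", line 3, in <module>
  File "h.py", line 71, in look
    p,e=fit(c,p0,col,kind,occ,win if kind=="tray" else win*.62); out[n]=p
        ~~~^^^^^^^^^^^^^^^^^^^^^^^^^^^^^^^^^^^^^^^^^^^^^^^^^^^^
  File "h.py", line 40, in fit
    W=np.zeros_like(M); cv2.circle(W,tuple(int(v) for v in c),win,1,-1)
                        ~~~~~~~~~~^^^^^^^^^^^^^^^^^^^^^^^^^^^^^^^^^^^^^
cv2.error: OpenCV(4.12.0) :-1: error: (-5:Bad argument) in function 'circle'
> Overload resolution failed:
>  - Argument 'radius' is required to be an integer
>  - Argument 'radius' is required to be an integer
```

```bash
sed -i 's/for v in c),win,1/for v in c),int(win),1/' h.py
python3 - <<'E'
from h import *
c,o=look("pics/w1.png",[("pb","blue","pedal",[.5002,-.1195,-.30],None),("tr","red","tray",[.5003,-.1192,-.2856],"pb")])
E
```

```text
pb [ 0.4992 -0.1216 -0.3463] deg -19.8 err 0.04
tr [ 0.5002 -0.1209 -0.2982] deg -17.1 err 0.21
```

View pics/w1.png

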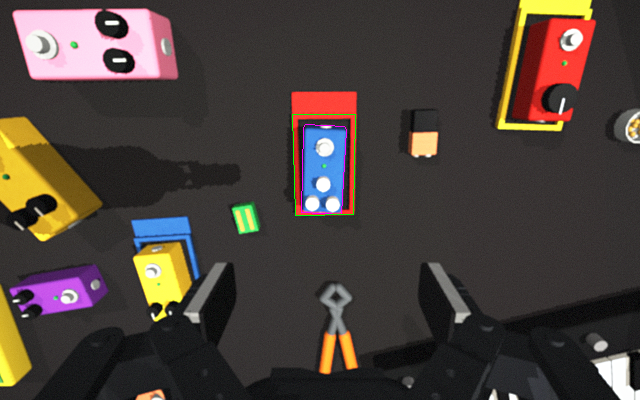

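The picture shows the blue pedal at (325,168) in the red tray, and both outlines fit. I'm descending on it.

Request:
servo_tool([
  {"grip": 0, "x": 0, "y": -3, "z": 0, "roll": 2.6},
  {"grip": 0, "x": 0, "y": 0, "z": 40, "roll": 0},
  {"grip": 0, "x": 0, "y": 0, "z": 40, "roll": 0},
  {"grip": 0, "x": 0, "y": 0, "z": 40, "roll": 0},
  {"grip": 0, "x": 0, "y": 0, "z": 40, "roll": 0},
])

```text
clock: 2.33
tcp_pos: [0.4988, -0.1181, 0.0705]
orientation: [0.001, 0.172, 0.985, -0.0]
wrist_force: [0.4, 0.5, 0.7]
finger_gap: 0.0855
grip_force: 0.0
```

Request:
servo_tool([
  {"grip": 0, "x": 0, "y": 0, "z": 30, "roll": 0},
  {"grip": 0, "x": 0, "y": 0, "z": 20, "roll": 0},
  {"grip": 0, "x": 0, "y": 0, "z": 10, "roll": 0},
  {"grip": 0, "x": 0, "y": 0, "z": 0, "roll": 0},
])

```text
clock: 2.67
tcp_pos: [0.497, -0.1178, 0.0094]
orientation: [-0.002, 0.172, 0.985, 0.001]
wrist_force: [0.3, -0.4, 0.4]
finger_gap: 0.0854
grip_force: 0.0
```

```bash
python3 - <<'E'
from h import *
plan(.4992,-.1216,.008,-.3463)
Cam("wrist").save("pics/w2.png")
E
```

```text
tool mm [-3.3 -2.9  1.4] roll 0.08 | rows 0.1 | tcp [ 0.497  -0.1178  0.0094] yaw 160.2 tilt [-0.004  0.002] t 2.67
```

View pics/w2.png

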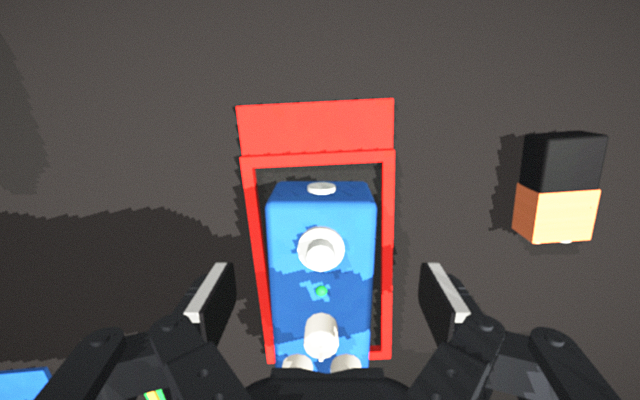

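The blue pedal sits at (321,275), well between the open fingers at x 210–450, and the battery at (560,190) is clear. I'm correcting about 3 mm and then closing.

Request:
servo_tool([
  {"grip": 0, "x": -3, "y": -3, "z": 1, "roll": 0},
  {"grip": 0, "x": 0, "y": 0, "z": 0, "roll": 0},
])

```text
clock: 2.88
tcp_pos: [0.503, -0.1245, 0.0122]
orientation: [0.002, 0.172, 0.985, -0.001]
wrist_force: [0.0, 0.0, -0.5]
finger_gap: 0.0854
grip_force: 0.0
```

```bash
python3 - <<'E'
from h import *
plan(.4992,-.1216,.008,-.3463)
E
```

```text
tool mm [4.6 1.4 4.1] roll 0.07 | rows 0.2 | tcp [ 0.503  -0.1245  0.0122] yaw 160.2 tilt [ 0.004 -0.002] t 2.88
```

Request:
servo_tool([
  {"grip": 0, "x": 0, "y": 0, "z": 0, "roll": 0},
  {"grip": 0, "x": 0, "y": 0, "z": 0, "roll": 0},
])

```text
clock: 3.05
tcp_pos: [0.5019, -0.1241, 0.0115]
orientation: [0.001, 0.172, 0.985, -0.0]
wrist_force: [-0.1, 1.1, 0.2]
finger_gap: 0.0853
grip_force: 0.0
```

Request:
servo_tool([
  {"grip": 0, "x": 0, "y": 0, "z": 0, "roll": 0},
  {"grip": 0, "x": 0, "y": 0, "z": 0, "roll": 0},
])

```text
clock: 3.22
tcp_pos: [0.5012, -0.1237, 0.0108]
orientation: [0.0, 0.172, 0.985, -0.0]
wrist_force: [0.1, 0.4, 0.2]
finger_gap: 0.0856
grip_force: 0.0
```

```bash
python3 - <<'E'
from h import *
plan(.4992,-.1216,.008,-.3463)
E
```

```text
tool mm [2.6 1.4 2.8] roll 0.06 | rows 0.1 | tcp [ 0.5012 -0.1237  0.0108] yaw 160.2 tilt [ 0.001 -0.   ] t 3.22
```

Request:
servo_tool([
  {"grip": 0, "x": 2, "y": 1, "z": 2, "roll": 0},
  {"grip": 0, "x": 0, "y": 0, "z": 0, "roll": 0},
  {"grip": 0, "x": 0, "y": 0, "z": 0, "roll": 0},
  {"grip": 0, "x": 0, "y": 0, "z": 0, "roll": 0},
])

```text
clock: 3.55
tcp_pos: [0.4992, -0.1219, 0.0082]
orientation: [-0.0, 0.172, 0.985, 0.0]
wrist_force: [-0.3, 0.0, -0.6]
finger_gap: 0.0854
grip_force: 0.0
```

Request:
servo_tool([
  {"grip": 0.5, "x": 0, "y": 0, "z": 0, "roll": 0},
  {"grip": 0.7, "x": 0, "y": 0, "z": 0, "roll": 0},
  {"grip": 1, "x": 0, "y": 0, "z": 0, "roll": 0},
  {"grip": 1, "x": 0, "y": 0, "z": 0, "roll": 0},
  {"grip": 1, "x": 0, "y": 0, "z": 0, "roll": 0},
])

```text
clock: 3.97
tcp_pos: [0.4996, -0.122, 0.0085]
orientation: [0.0, 0.172, 0.985, 0.0]
wrist_force: [0.1, -0.1, 1.2]
finger_gap: 0.043
grip_force: 52.4
```

Request:
servo_tool([
  {"grip": 1, "x": 0, "y": 0, "z": 0, "roll": 0},
  {"grip": 1, "x": 0, "y": 0, "z": 0, "roll": 0},
  {"grip": 1, "x": 0, "y": 0, "z": 0, "roll": 0},
])

```text
clock: 4.22
tcp_pos: [0.4996, -0.1221, 0.0085]
orientation: [0.0, 0.172, 0.985, 0.0]
wrist_force: [-0.7, 0.8, 3.3]
finger_gap: 0.0434
grip_force: 52.4
```

```bash
python3 - <<'E'
from h import *
plan(.4992,-.1216,.008,-.3463)
p,a,m,s=pose();print(s["finger_gap"],s["grip_force"],s["wrist_force"])
E
```

```text
tool mm [0.6 0.3 0.5] roll 0.07 | rows 0.0 | tcp [ 0.4996 -0.1221  0.0085] yaw 160.2 tilt [ 0.001 -0.   ] t 4.22
0.0433754698222232 52.35619604587555 [-0.67865717  0.77081675  3.29580901]
```

Blue is gripped (gap 43 mm). I'm lifting it and moving to a viewpoint between the yellow and grey trays.

Request:
servo_tool([
  {"grip": 1, "x": 0, "y": 0, "z": -10, "roll": 0},
  {"grip": 1, "x": 0, "y": 0, "z": -30, "roll": 0},
  {"grip": 1, "x": 0, "y": 0, "z": -40, "roll": 0},
  {"grip": 1, "x": 0, "y": 0, "z": -40, "roll": 0},
  {"grip": 1, "x": 0, "y": 0, "z": -40, "roll": 0},
])

```text
clock: 4.63
tcp_pos: [0.4981, -0.1215, 0.1699]
orientation: [-0.001, 0.172, 0.985, 0.0]
wrist_force: [1.1, -0.7, -2.2]
finger_gap: 0.0433
grip_force: 51.6
```

```bash
python3 - <<'E'
from h import *
plan(.47,.2,.20,-.3463)
E
```

```text
tool mm [135.3 293.1 -29.8] roll 0.07 | rows 7.8 | tcp [ 0.4981 -0.1215  0.1699] yaw 160.2 tilt [-0.002  0.001] t 4.63
```

Request:
servo_tool([
  {"grip": 1, "x": 8, "y": 17, "z": -15, "roll": 0},
  {"grip": 1, "x": 15, "y": 32, "z": -15, "roll": 0},
  {"grip": 1, "x": 16, "y": 35, "z": 0, "roll": 0},
  {"grip": 1, "x": 16, "y": 35, "z": 0, "roll": 0},
  {"grip": 1, "x": 16, "y": 35, "z": 0, "roll": 0},
])

```text
clock: 5.05
tcp_pos: [0.4839, 0.0483, 0.199]
orientation: [0.0, 0.172, 0.985, 0.0]
wrist_force: [0.7, 0.2, -2.4]
finger_gap: 0.0429
grip_force: 51.8
```

Request:
servo_tool([
  {"grip": 1, "x": 16, "y": 35, "z": 0, "roll": 0},
  {"grip": 1, "x": 16, "y": 35, "z": 0, "roll": 0},
  {"grip": 1, "x": 16, "y": 35, "z": 0, "roll": 0},
  {"grip": 1, "x": 12, "y": 24, "z": 0, "roll": 0},
  {"grip": 1, "x": 4, "y": 10, "z": 0, "roll": 0},
])

```text
clock: 5.47
tcp_pos: [0.4698, 0.2026, 0.1983]
orientation: [-0.001, 0.17, 0.985, 0.0]
wrist_force: [-0.8, 0.2, -2.6]
finger_gap: 0.0435
grip_force: 51.9
```

Request:
servo_tool([
  {"grip": 1, "x": 0, "y": 0, "z": 0, "roll": 0},
  {"grip": 1, "x": 0, "y": 0, "z": 0, "roll": 0},
  {"grip": 1, "x": 0, "y": 0, "z": 0, "roll": 0},
  {"grip": 1, "x": 0, "y": 0, "z": 0, "roll": 0},
])

```text
clock: 5.8
tcp_pos: [0.4715, 0.1981, 0.1983]
orientation: [-0.0, 0.173, 0.985, -0.0]
wrist_force: [-0.0, 0.4, -1.8]
finger_gap: 0.0433
grip_force: 51.9
```

```bash
python3 - <<'E'
from h import *
c,o=look("pics/w3.png",[("pr","red","pedal",[.4709,.1292,-.34],None),("ty","yellow","tray",[.4715,.1327,-.3332],"pr"),("tg","grey","tray",[.5285,.3437,-.1244],None)])
plan(*o["tg"][:2],.2,o["tg"][2])
E
```

```text
pr [ 0.4715  0.1282 -0.4295] deg -24.6 err 0.64
ty [ 0.4698  0.13   -0.3338] deg -19.1 err 0.32
tg [ 0.5271  0.342  -0.1283] deg -7.4 err 0.53
tool mm [ -3.2 154.3  -1.7] roll -12.54 | rows 3.7 | tcp [0.4716 0.1981 0.1983] yaw 160.1 tilt [-0. -0.] t 5.85
```

View pics/w3.png

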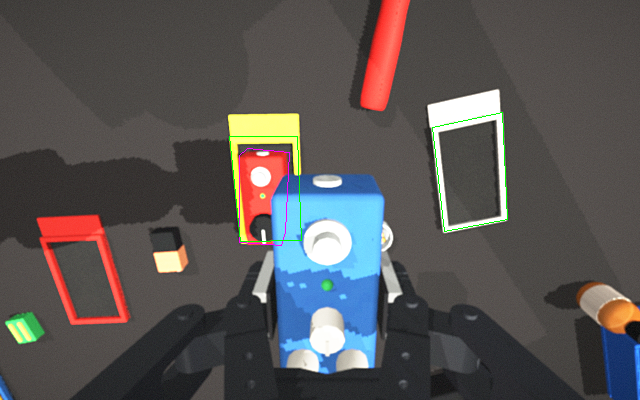

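The grey tray outline at (470,165) fits well. The red pedal fit is spoilt by the blue one in the hand, so I'll redo it later. I'm moving over the grey tray.

Request:
servo_tool([
  {"grip": 1, "x": -1, "y": 15, "z": 0, "roll": 0},
  {"grip": 1, "x": -1, "y": 30, "z": 0, "roll": 0},
  {"grip": 1, "x": -1, "y": 40, "z": 0, "roll": 0},
  {"grip": 1, "x": 0, "y": 40, "z": 0, "roll": 0},
  {"grip": 1, "x": 0, "y": 21, "z": 0, "roll": 0},
])

```text
clock: 6.27
tcp_pos: [0.5255, 0.3379, 0.1982]
orientation: [0.001, 0.172, 0.985, 0.001]
wrist_force: [0.5, -0.2, -1.6]
finger_gap: 0.0435
grip_force: 52.0
```

Request:
servo_tool([
  {"grip": 1, "x": 0, "y": 8, "z": 0, "roll": 0},
  {"grip": 1, "x": 0, "y": 0, "z": 20, "roll": -6.2},
  {"grip": 1, "x": 0, "y": 0, "z": 30, "roll": -6.3},
  {"grip": 1, "x": 0, "y": 0, "z": 40, "roll": 0},
  {"grip": 1, "x": 0, "y": 0, "z": 35, "roll": 0},
])

```text
clock: 6.68
tcp_pos: [0.5267, 0.3418, 0.0723]
orientation: [0.0, 0.064, 0.998, -0.0]
wrist_force: [0.7, 0.6, -3.3]
finger_gap: 0.0429
grip_force: 52.1
```

Request:
servo_tool([
  {"grip": 1, "x": 0, "y": 0, "z": 20, "roll": 0},
  {"grip": 1, "x": 0, "y": 0, "z": 5, "roll": 0},
  {"grip": 1, "x": 0, "y": 0, "z": 0, "roll": 0},
  {"grip": 1, "x": 0, "y": 0, "z": 0, "roll": 0},
  {"grip": 1, "x": 0, "y": 0, "z": 0, "roll": 0},
])

```text
clock: 7.1
tcp_pos: [0.5281, 0.3436, 0.0507]
orientation: [0.002, 0.064, 0.998, 0.001]
wrist_force: [0.5, -0.2, -2.7]
finger_gap: 0.0432
grip_force: 51.9
```

```bash
python3 - <<'E'
from h import *
plan(.5271,.342,.0085,-.1283)
E
```

```text
tool mm [ 1.  -1.8 42.2] roll 0.04 | rows 1.0 | tcp [0.5281 0.3436 0.0507] yaw 172.7 tilt [0.004 0.002] t 7.1
```

Request:
servo_tool([
  {"grip": 1, "x": 0, "y": -1, "z": 12, "roll": 0},
  {"grip": 1, "x": 0, "y": 0, "z": 12, "roll": 0},
  {"grip": 1, "x": 0, "y": 0, "z": 8, "roll": 0},
  {"grip": 1, "x": 0, "y": 0, "z": 3, "roll": 0},
  {"grip": 1, "x": 0, "y": 0, "z": 0, "roll": 0},
])

```text
clock: 7.52
tcp_pos: [0.5255, 0.342, 0.0124]
orientation: [-0.001, 0.063, 0.998, -0.0]
wrist_force: [0.2, -1.2, -1.9]
finger_gap: 0.043
grip_force: 52.0
```

Request:
servo_tool([
  {"grip": 1, "x": 0, "y": 0, "z": 0, "roll": 0},
  {"grip": 1, "x": 0, "y": 0, "z": 0, "roll": 0},
  {"grip": 1, "x": 0, "y": 0, "z": 0, "roll": 0},
  {"grip": 1, "x": 0, "y": 0, "z": 0, "roll": 0},
])

```text
clock: 7.85
tcp_pos: [0.5266, 0.3426, 0.0138]
orientation: [0.0, 0.063, 0.998, 0.0]
wrist_force: [0.1, 0.2, -2.1]
finger_gap: 0.0433
grip_force: 52.0
```

```bash
python3 - <<'E'
from h import *
plan(.5271,.342,.0085,-.1283)
print(pose()[3]["wrist_force"])
E
```

```text
tool mm [-0.6 -0.5  5.3] roll 0.08 | rows 0.1 | tcp [0.5266 0.3426 0.0138] yaw 172.7 tilt [0.001 0.   ] t 7.85
[ 0.05409486  0.17922799 -2.13858689]
```

Within 1 mm. I'm lowering the last 5 mm gently until the force shows contact.

Request:
servo_tool([
  {"grip": 1, "x": 0, "y": 0, "z": 2, "roll": 0},
  {"grip": 1, "x": 0, "y": 0, "z": 1.5, "roll": 0},
  {"grip": 1, "x": 0, "y": 0, "z": 0.5, "roll": 0},
  {"grip": 1, "x": 0, "y": 0, "z": 0, "roll": 0},
  {"grip": 1, "x": 0, "y": 0, "z": 0, "roll": 0},
])

```text
clock: 8.27
tcp_pos: [0.5261, 0.3423, 0.0092]
orientation: [-0.0, 0.063, 0.998, -0.0]
wrist_force: [0.5, -0.2, -1.6]
finger_gap: 0.0435
grip_force: 52.0
```

Request:
servo_tool([
  {"grip": 1, "x": 0, "y": 0, "z": 0.5, "roll": 0},
  {"grip": 1, "x": 0, "y": 0, "z": 0.5, "roll": 0},
  {"grip": 1, "x": 0, "y": 0, "z": 0, "roll": 0},
  {"grip": 1, "x": 0, "y": 0, "z": 0, "roll": 0},
  {"grip": 1, "x": 0, "y": 0, "z": 0, "roll": 0},
])

```text
clock: 8.68
tcp_pos: [0.5263, 0.3424, 0.0085]
orientation: [0.0, 0.063, 0.998, 0.0]
wrist_force: [-0.7, -0.3, -0.2]
finger_gap: 0.0431
grip_force: 52.2
```

Contact is reached. I'm releasing and rising.

Request:
servo_tool([
  {"grip": 0.45, "x": 0, "y": 0, "z": 0, "roll": 0},
  {"grip": 0.4, "x": 0, "y": 0, "z": 0, "roll": 0},
  {"grip": 0.3, "x": 0, "y": 0, "z": 0, "roll": 0},
  {"grip": 0.2, "x": 0, "y": 0, "z": 0, "roll": 0},
  {"grip": 0.2, "x": 0, "y": 0, "z": 0, "roll": 0},
])

```text
clock: 9.1
tcp_pos: [0.5263, 0.3424, 0.0084]
orientation: [0.0, 0.063, 0.998, 0.0]
wrist_force: [-0.6, 1.0, 0.4]
finger_gap: 0.0683
grip_force: 0.0
```

Request:
servo_tool([
  {"grip": 0.2, "x": 0, "y": 0, "z": -10, "roll": 0},
  {"grip": 0.2, "x": 0, "y": 0, "z": -30, "roll": 0},
  {"grip": 0.2, "x": 0, "y": 0, "z": -40, "roll": 0},
  {"grip": 0, "x": 0, "y": 0, "z": -40, "roll": 0},
  {"grip": 0, "x": 0, "y": 0, "z": -40, "roll": 0},
])

```text
clock: 9.52
tcp_pos: [0.5257, 0.3421, 0.1707]
orientation: [-0.0, 0.063, 0.998, 0.0]
wrist_force: [0.9, 0.5, -0.2]
finger_gap: 0.0855
grip_force: 0.0
```

Request:
servo_tool([
  {"grip": 0, "x": 0, "y": 0, "z": -20, "roll": 0},
  {"grip": 0, "x": 0, "y": 0, "z": 0, "roll": 0},
  {"grip": 0, "x": 0, "y": 0, "z": 0, "roll": 0},
])

```text
clock: 9.77
tcp_pos: [0.5272, 0.3429, 0.1909]
orientation: [0.002, 0.063, 0.998, 0.001]
wrist_force: [0.0, 1.1, -0.6]
finger_gap: 0.085
grip_force: 0.0
```

```bash
python3 - <<'E'
from h import *
c,o=look("pics/w4.png",[("pb","blue","pedal",[.526,.342,-.128],None),("tg","grey","tray",[.5271,.342,-.1283],"pb"),("pr","red","pedal",[.4709,.1292,-.35],None),("ty","yellow","tray",[.4698,.13,-.3338],"pr")])
plan(.4705,.129,.19,o["pr"][2])
E
```

```text
pb [ 0.5262  0.3426 -0.119 ] deg -6.8 err 1.32
tg [ 0.5291  0.3414 -0.1311] deg -7.5 err 0.91
pr [ 0.4722  0.1296 -0.318 ] deg -18.2 err 0.17
ty [ 0.4695  0.129  -0.3423] deg -19.6 err 1.35
tool mm [  28.2 -218.7   -1.3] roll 10.96 | rows 5.3 | tcp [0.5262 0.3423 0.1888] yaw 172.7 tilt [0.001 0.   ] t 9.82
```

View pics/w4.png

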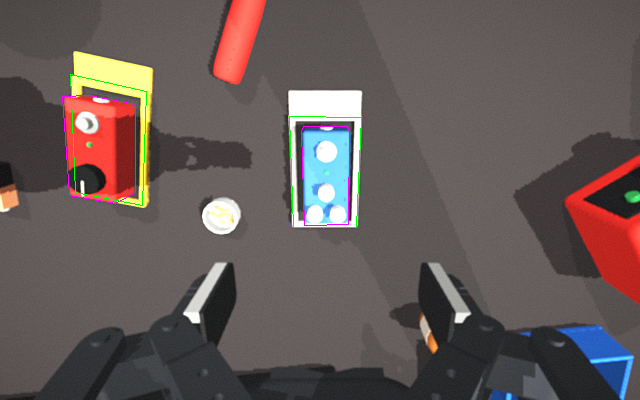

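The blue pedal lies inside the grey tray at (325,175). Next is red, at (105,150).

Request:
servo_tool([
  {"grip": 0, "x": 3, "y": -20, "z": 0, "roll": 0},
  {"grip": 0, "x": 5, "y": -40, "z": 0, "roll": 0},
  {"grip": 0, "x": 5, "y": -40, "z": 0, "roll": 0},
  {"grip": 0, "x": 5, "y": -40, "z": 0, "roll": 0},
  {"grip": 0, "x": 5, "y": -40, "z": 0, "roll": 0},
])

```text
clock: 10.23
tcp_pos: [0.4783, 0.1651, 0.186]
orientation: [-0.002, 0.063, 0.998, -0.001]
wrist_force: [0.6, -1.4, 0.1]
finger_gap: 0.0855
grip_force: 0.0
```

Request:
servo_tool([
  {"grip": 0, "x": 3, "y": -27, "z": 0, "roll": 0},
  {"grip": 0, "x": 2, "y": -12, "z": 0, "roll": 0},
  {"grip": 0, "x": 0, "y": 0, "z": 0, "roll": 5.5},
  {"grip": 0, "x": 0, "y": 0, "z": 0, "roll": 5.5},
])

```text
clock: 10.57
tcp_pos: [0.4697, 0.1278, 0.187]
orientation: [-0.001, 0.162, 0.987, -0.0]
wrist_force: [0.1, 0.2, -0.2]
finger_gap: 0.0853
grip_force: 0.0
```

Request:
servo_tool([
  {"grip": 0, "x": 0, "y": 0, "z": 0, "roll": 0},
  {"grip": 0, "x": 0, "y": 0, "z": 0, "roll": 0},
  {"grip": 0, "x": 0, "y": 0, "z": 0, "roll": 0},
])

```text
clock: 10.82
tcp_pos: [0.4704, 0.129, 0.1875]
orientation: [-0.001, 0.157, 0.988, -0.0]
wrist_force: [-0.4, -0.4, 0.1]
finger_gap: 0.0852
grip_force: 0.0
```

```bash
python3 - <<'E'
from h import *
c,o=look("pics/w5.png",[("pr","red","pedal",[.4722,.1296,-.33],None),("ty","yellow","tray",[.4698,.13,-.3338],"pr"),("tr","red","tray",[.5002,-.1209,-.2982],None)])
plan(*o["pr"][:2],.0085,o["pr"][2])
E
```

```text
pr [ 0.472   0.1299 -0.3308] deg -19.0 err 0.14
ty [ 0.47    0.1305 -0.342 ] deg -19.6 err 0.25
tr [ 0.4992 -0.1219 -0.2999] deg -17.2 err 0.22
tool mm [ -1.4   1.3 179.2] roll 0.84 | rows 4.3 | tcp [0.4705 0.1291 0.1877] yaw 161.9 tilt [-0.001  0.   ] t 10.87
```

View pics/w5.png

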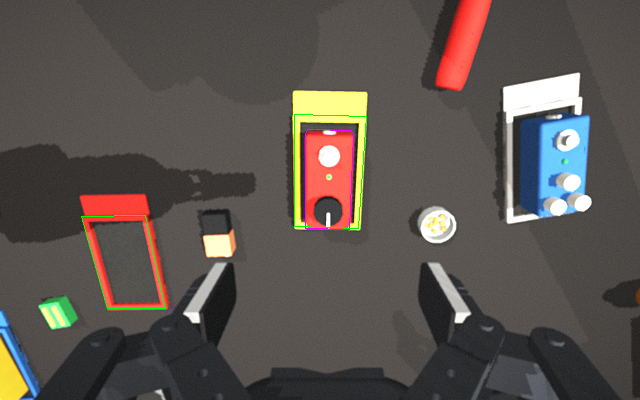

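The red pedal (328,180), yellow tray and red tray all fit. I'm descending on red.

Request:
servo_tool([
  {"grip": 0, "x": -1, "y": 1, "z": 20, "roll": 0.8},
  {"grip": 0, "x": 0, "y": 0, "z": 40, "roll": 0},
  {"grip": 0, "x": 0, "y": 0, "z": 40, "roll": 0},
  {"grip": 0, "x": 0, "y": 0, "z": 35, "roll": 0},
  {"grip": 0, "x": 0, "y": 0, "z": 20, "roll": 0},
])

```text
clock: 11.28
tcp_pos: [0.4694, 0.1294, 0.0296]
orientation: [-0.002, 0.165, 0.986, -0.001]
wrist_force: [-0.9, -0.0, 0.3]
finger_gap: 0.0857
grip_force: 0.0
```

Request:
servo_tool([
  {"grip": 0, "x": 0, "y": 0, "z": 12, "roll": 0},
  {"grip": 0, "x": 0, "y": 0, "z": 6, "roll": 0},
  {"grip": 0, "x": 0, "y": 0, "z": 3, "roll": 0},
  {"grip": 0, "x": 0, "y": 0, "z": 0, "roll": 0},
  {"grip": 0, "x": 0, "y": 0, "z": 0, "roll": 0},
])

```text
clock: 11.7
tcp_pos: [0.4728, 0.1295, 0.0131]
orientation: [0.001, 0.165, 0.986, 0.0]
wrist_force: [0.3, -0.1, 0.1]
finger_gap: 0.0854
grip_force: 0.0
```

Request:
servo_tool([
  {"grip": 0, "x": 0, "y": 0, "z": 0, "roll": 0},
  {"grip": 0, "x": 0, "y": 0, "z": 0, "roll": 0},
  {"grip": 0, "x": 0, "y": 0, "z": 0, "roll": 0},
  {"grip": 0, "x": 0, "y": 0, "z": 0, "roll": 0},
  {"grip": 0, "x": 0, "y": 0, "z": 0, "roll": 0},
])

```text
clock: 12.12
tcp_pos: [0.4722, 0.1293, 0.0126]
orientation: [0.0, 0.166, 0.986, 0.0]
wrist_force: [-0.5, -0.1, 1.3]
finger_gap: 0.0851
grip_force: 0.0
```

```bash
python3 - <<'E'
from h import *
plan(.472,.1299,.0085,-.3308)
E
```

```text
tool mm [0.4 0.5 4.1] roll -0.11 | rows 0.1 | tcp [0.4722 0.1293 0.0126] yaw 160.9 tilt [0.001 0.   ] t 12.12
```

Request:
servo_tool([
  {"grip": 0, "x": 0, "y": 0, "z": 4, "roll": 0},
  {"grip": 0, "x": 0, "y": 0, "z": 0, "roll": 0},
  {"grip": 0, "x": 0, "y": 0, "z": 0, "roll": 0},
  {"grip": 0, "x": 0, "y": 0, "z": 0, "roll": 0},
])

```text
clock: 12.45
tcp_pos: [0.4718, 0.1292, 0.0081]
orientation: [-0.0, 0.166, 0.986, -0.0]
wrist_force: [-0.6, -0.5, -0.4]
finger_gap: 0.0854
grip_force: 0.0
```

Request:
servo_tool([
  {"grip": 0.4, "x": 0, "y": 0, "z": 0, "roll": 0},
  {"grip": 0.6, "x": 0, "y": 0, "z": 0, "roll": 0},
  {"grip": 1, "x": 0, "y": 0, "z": 0, "roll": 0},
  {"grip": 1, "x": 0, "y": 0, "z": 0, "roll": 0},
  {"grip": 1, "x": 0, "y": 0, "z": 0, "roll": 0},
])

```text
clock: 12.87
tcp_pos: [0.4723, 0.1293, 0.0086]
orientation: [0.0, 0.166, 0.986, 0.0]
wrist_force: [0.3, 0.6, 1.9]
finger_gap: 0.0434
grip_force: 52.1
```

Request:
servo_tool([
  {"grip": 1, "x": 0, "y": 0, "z": 0, "roll": 0},
  {"grip": 1, "x": 0, "y": 0, "z": 0, "roll": 0},
  {"grip": 1, "x": 0, "y": 0, "z": 0, "roll": 0},
])

```text
clock: 13.12
tcp_pos: [0.4723, 0.1294, 0.0085]
orientation: [0.0, 0.166, 0.986, 0.0]
wrist_force: [-0.8, 0.8, 3.7]
finger_gap: 0.0434
grip_force: 52.0
```

Request:
servo_tool([
  {"grip": 1, "x": 0, "y": 0, "z": -10, "roll": 0},
  {"grip": 1, "x": 0, "y": 0, "z": -30, "roll": 0},
  {"grip": 1, "x": 0, "y": 0, "z": -40, "roll": 0},
  {"grip": 1, "x": 0, "y": 0, "z": -40, "roll": 0},
  {"grip": 1, "x": 0, "y": 0, "z": -25, "roll": 0},
])

```text
clock: 13.53
tcp_pos: [0.4726, 0.1293, 0.1572]
orientation: [0.001, 0.166, 0.986, 0.0]
wrist_force: [0.3, 0.1, -1.7]
finger_gap: 0.0433
grip_force: 51.6
```

```bash
python3 - <<'E'
from h import *
plan(.500,-.1214,.15,-.299)
E
```

```text
tool mm [-107.8 -228.     7.2] roll -1.94 | rows 6.1 | tcp [0.4726 0.1293 0.1572] yaw 160.9 tilt [0.003 0.   ] t 13.53
```

Request:
servo_tool([
  {"grip": 1, "x": -7, "y": -15, "z": 0, "roll": 0},
  {"grip": 1, "x": -14, "y": -30, "z": 0, "roll": -1.9},
  {"grip": 1, "x": -17, "y": -37, "z": 0, "roll": 0},
  {"grip": 1, "x": -17, "y": -37, "z": 0, "roll": 0},
  {"grip": 1, "x": -17, "y": -37, "z": 0, "roll": 0},
])

```text
clock: 13.95
tcp_pos: [0.4924, -0.0425, 0.1537]
orientation: [-0.0, 0.149, 0.989, 0.0]
wrist_force: [1.5, -0.4, -1.7]
finger_gap: 0.0428
grip_force: 51.6
```

Request:
servo_tool([
  {"grip": 1, "x": -17, "y": -37, "z": 0, "roll": 0},
  {"grip": 1, "x": -13, "y": -24, "z": 0, "roll": 0},
  {"grip": 1, "x": -6, "y": -11, "z": 0, "roll": 0},
  {"grip": 1, "x": 0, "y": 0, "z": 20, "roll": 0},
  {"grip": 1, "x": 0, "y": 0, "z": 35, "roll": 0},
])

```text
clock: 14.37
tcp_pos: [0.5092, -0.1227, 0.1013]
orientation: [0.004, 0.15, 0.989, -0.001]
wrist_force: [1.0, 0.1, -2.5]
finger_gap: 0.0435
grip_force: 51.7
```

Request:
servo_tool([
  {"grip": 1, "x": 0, "y": 0, "z": 30, "roll": 0},
  {"grip": 1, "x": 0, "y": 0, "z": 15, "roll": 0},
  {"grip": 1, "x": 0, "y": 0, "z": 0, "roll": 0},
  {"grip": 1, "x": 0, "y": 0, "z": 0, "roll": 0},
  {"grip": 1, "x": 0, "y": 0, "z": 0, "roll": 0},
])

```text
clock: 14.78
tcp_pos: [0.507, -0.1205, 0.0545]
orientation: [0.001, 0.149, 0.989, -0.0]
wrist_force: [0.0, 0.1, -1.1]
finger_gap: 0.043
grip_force: 51.5
```

Request:
servo_tool([
  {"grip": 1, "x": 0, "y": 0, "z": 0, "roll": 0},
  {"grip": 1, "x": 0, "y": 0, "z": 0, "roll": 0},
  {"grip": 1, "x": 0, "y": 0, "z": 0, "roll": 0},
])

```text
clock: 15.03
tcp_pos: [0.5071, -0.1209, 0.0545]
orientation: [0.001, 0.149, 0.989, -0.0]
wrist_force: [0.8, -0.5, -1.4]
finger_gap: 0.0433
grip_force: 51.5
```

```bash
python3 - <<'E'
from h import *
plan(.4997,-.1214,.0085,-.299)
E
```

```text
tool mm [ 7.  -2.7 46. ] roll -0.02 | rows 1.1 | tcp [ 0.5071 -0.1209  0.0545] yaw 162.8 tilt [ 0.002 -0.001] t 15.03
```

Request:
servo_tool([
  {"grip": 1, "x": 4, "y": -1.5, "z": 8, "roll": 0},
  {"grip": 1, "x": 3, "y": -1, "z": 12, "roll": 0},
  {"grip": 1, "x": 0, "y": 0, "z": 12, "roll": 0},
  {"grip": 1, "x": 0, "y": 0, "z": 6, "roll": 0},
  {"grip": 1, "x": 0, "y": 0, "z": 2, "roll": 0},
])

```text
clock: 15.45
tcp_pos: [0.4976, -0.1206, 0.012]
orientation: [-0.001, 0.149, 0.989, 0.0]
wrist_force: [-0.1, 0.9, -2.9]
finger_gap: 0.0431
grip_force: 51.6
```

Request:
servo_tool([
  {"grip": 1, "x": 0, "y": 0, "z": 0, "roll": 0},
  {"grip": 1, "x": 0, "y": 0, "z": 0, "roll": 0},
  {"grip": 1, "x": 0, "y": 0, "z": 0, "roll": 0},
  {"grip": 1, "x": 0, "y": 0, "z": 0, "roll": 0},
  {"grip": 1, "x": 0, "y": 0, "z": 0, "roll": 0},
])

```text
clock: 15.87
tcp_pos: [0.4993, -0.1211, 0.0138]
orientation: [0.0, 0.149, 0.989, -0.0]
wrist_force: [0.0, -0.5, -2.4]
finger_gap: 0.0432
grip_force: 51.6
```

```bash
python3 - <<'E'
from h import *
plan(.4997,-.1214,.0085,-.299)
E
```

```text
tool mm [-0.5 -0.1  5.3] roll -0.04 | rows 0.1 | tcp [ 0.4993 -0.1211  0.0138] yaw 162.8 tilt [ 0.001 -0.   ] t 15.87
```

Request:
servo_tool([
  {"grip": 1, "x": 0, "y": 0, "z": 2, "roll": 0},
  {"grip": 1, "x": 0, "y": 0, "z": 1.5, "roll": 0},
  {"grip": 1, "x": 0, "y": 0, "z": 0.5, "roll": 0},
  {"grip": 1, "x": 0, "y": 0, "z": 0, "roll": 0},
  {"grip": 1, "x": 0, "y": 0, "z": 0, "roll": 0},
])

```text
clock: 16.28
tcp_pos: [0.4987, -0.1209, 0.0092]
orientation: [-0.0, 0.149, 0.989, 0.0]
wrist_force: [0.3, -0.9, -0.8]
finger_gap: 0.0431
grip_force: 51.6
```

Request:
servo_tool([
  {"grip": 1, "x": 0, "y": 0, "z": 0.5, "roll": 0},
  {"grip": 1, "x": 0, "y": 0, "z": 0.5, "roll": 0},
  {"grip": 1, "x": 0, "y": 0, "z": 0, "roll": 0},
  {"grip": 1, "x": 0, "y": 0, "z": 0, "roll": 0},
  {"grip": 1, "x": 0, "y": 0, "z": 0, "roll": 0},
])

```text
clock: 16.7
tcp_pos: [0.4989, -0.121, 0.0086]
orientation: [0.0, 0.149, 0.989, 0.0]
wrist_force: [-1.1, 0.6, 3.5]
finger_gap: 0.0433
grip_force: 52.1
```

Contact. I'm releasing, rising, and checking, with a view towards the yellow pedal.

Request:
servo_tool([
  {"grip": 0.45, "x": 0, "y": 0, "z": 0, "roll": 0},
  {"grip": 0.4, "x": 0, "y": 0, "z": 0, "roll": 0},
  {"grip": 0.3, "x": 0, "y": 0, "z": 0, "roll": 0},
  {"grip": 0.2, "x": 0, "y": 0, "z": 0, "roll": 0},
  {"grip": 0.2, "x": 0, "y": 0, "z": 0, "roll": 0},
])

```text
clock: 17.12
tcp_pos: [0.4989, -0.121, 0.0082]
orientation: [0.0, 0.149, 0.989, 0.0]
wrist_force: [0.5, -0.2, -0.0]
finger_gap: 0.0687
grip_force: 0.0
```

Request:
servo_tool([
  {"grip": 0.2, "x": 0, "y": 0, "z": -10, "roll": 0},
  {"grip": 0.2, "x": 0, "y": 0, "z": -30, "roll": 0},
  {"grip": 0.2, "x": 0, "y": 0, "z": -40, "roll": 0},
  {"grip": 0, "x": 0, "y": 0, "z": -40, "roll": 0},
  {"grip": 0, "x": 0, "y": 0, "z": -40, "roll": 0},
])

```text
clock: 17.53
tcp_pos: [0.4982, -0.1207, 0.1706]
orientation: [-0.0, 0.149, 0.989, 0.0]
wrist_force: [0.7, -1.2, 0.7]
finger_gap: 0.0851
grip_force: 0.0
```

Request:
servo_tool([
  {"grip": 0, "x": 0, "y": 0, "z": -20, "roll": 0},
  {"grip": 0, "x": 0, "y": 0, "z": 0, "roll": 0},
  {"grip": 0, "x": 0, "y": 0, "z": 0, "roll": 0},
])

```text
clock: 17.78
tcp_pos: [0.4998, -0.1214, 0.1904]
orientation: [0.002, 0.149, 0.989, -0.0]
wrist_force: [-0.2, 0.7, 0.1]
finger_gap: 0.085
grip_force: 0.0
```

```bash
python3 - <<'E'
from h import *
c,o=look("pics/w6.png",[])
plan(.579,-.354,.19,-.21)
E
```

```text
tool mm [-145.4 -199.    -1.2] roll -5.13 | rows 5.9 | tcp [ 0.4988 -0.121   0.1887] yaw 162.8 tilt [ 0.001 -0.   ] t 17.83
```

View pics/w6.png

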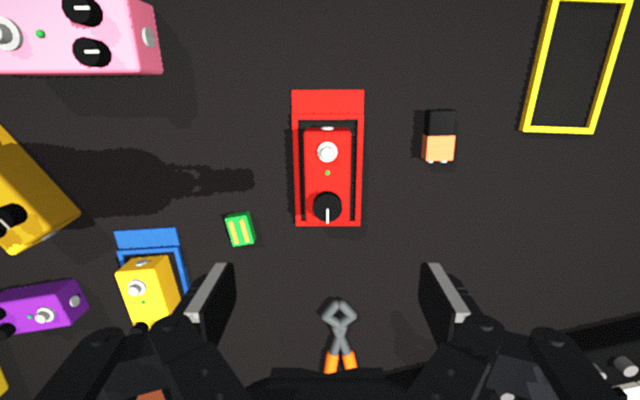

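Red lies inside the red tray at (328,175). The battery (440,135) and terminal block (240,228) are untouched. Next is yellow.

Request:
servo_tool([
  {"grip": 0, "x": -12, "y": -17, "z": 0, "roll": 0},
  {"grip": 0, "x": -22, "y": -30, "z": 0, "roll": 0},
  {"grip": 0, "x": -24, "y": -33, "z": 0, "roll": 0},
  {"grip": 0, "x": -24, "y": -33, "z": 0, "roll": 0},
  {"grip": 0, "x": -24, "y": -33, "z": 0, "roll": 0},
])

```text
clock: 18.25
tcp_pos: [0.5563, -0.2925, 0.1861]
orientation: [-0.002, 0.149, 0.989, 0.001]
wrist_force: [0.4, 0.2, 0.2]
finger_gap: 0.0855
grip_force: 0.0
```

Request:
servo_tool([
  {"grip": 0, "x": -22, "y": -30, "z": 0, "roll": 0},
  {"grip": 0, "x": -12, "y": -16, "z": 0, "roll": 0},
  {"grip": 0, "x": -5, "y": -7, "z": 0, "roll": -5.1},
  {"grip": 0, "x": 0, "y": 0, "z": 0, "roll": 0},
  {"grip": 0, "x": 0, "y": 0, "z": 0, "roll": 0},
])

```text
clock: 18.67
tcp_pos: [0.5775, -0.3535, 0.1857]
orientation: [-0.002, 0.107, 0.994, 0.001]
wrist_force: [-0.4, 0.0, 1.1]
finger_gap: 0.0854
grip_force: 0.0
```

Request:
servo_tool([
  {"grip": 0, "x": 0, "y": 0, "z": 0, "roll": 0},
  {"grip": 0, "x": 0, "y": 0, "z": 0, "roll": 0},
  {"grip": 0, "x": 0, "y": 0, "z": 0, "roll": 0},
])

```text
clock: 18.92
tcp_pos: [0.5785, -0.3526, 0.1884]
orientation: [-0.0, 0.105, 0.994, 0.0]
wrist_force: [-0.8, -0.1, 0.3]
finger_gap: 0.0853
grip_force: 0.0
```

```bash
python3 - <<'E'
from h import *
c,o=look("pics/w7.png",[("py","yellow","pedal",[.5791,-.3526,-.2],None),("tb","blue","tray",[.5816,-.3553,-.2337],"py")])
plan(*o["py"][:2],.0085,o["py"][2])
E
```

```text
py [ 0.5789 -0.3548 -0.1914] deg -11.0 err 0.03
tb [ 0.5814 -0.3556 -0.229 ] deg -13.1 err 0.11
tool mm [ -0.7  -1.8 180.1] roll -1.07 | rows 4.3 | tcp [ 0.5786 -0.3529  0.1886] yaw 168.0 tilt [0. 0.] t 18.97
```

View pics/w7.png

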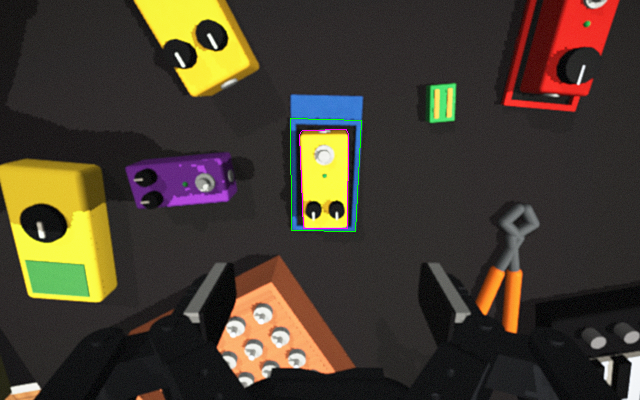

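The yellow pedal (325,180) in the blue tray fits well. The purple pedal (180,180) and orange tray corner (280,258) are clear of the fingers. Descending.

Request:
servo_tool([
  {"grip": 0, "x": -1, "y": -2, "z": 20, "roll": -1},
  {"grip": 0, "x": 0, "y": 0, "z": 40, "roll": 0},
  {"grip": 0, "x": 0, "y": 0, "z": 40, "roll": 0},
  {"grip": 0, "x": 0, "y": 0, "z": 35, "roll": 0},
  {"grip": 0, "x": 0, "y": 0, "z": 20, "roll": 0},
])

```text
clock: 19.38
tcp_pos: [0.5771, -0.3538, 0.0292]
orientation: [-0.002, 0.096, 0.995, 0.001]
wrist_force: [-0.6, 0.0, -0.8]
finger_gap: 0.0852
grip_force: 0.0
```

Request:
servo_tool([
  {"grip": 0, "x": 0, "y": 0, "z": 12, "roll": 0},
  {"grip": 0, "x": 0, "y": 0, "z": 6, "roll": 0},
  {"grip": 0, "x": 0, "y": 0, "z": 3, "roll": 0},
  {"grip": 0, "x": 0, "y": 0, "z": 0, "roll": 0},
  {"grip": 0, "x": 0, "y": 0, "z": 0, "roll": 0},
])

```text
clock: 19.8
tcp_pos: [0.5803, -0.3569, 0.0142]
orientation: [0.001, 0.096, 0.995, -0.001]
wrist_force: [0.5, -0.6, -0.0]
finger_gap: 0.085
grip_force: 0.0
```

Request:
servo_tool([
  {"grip": 0, "x": 0, "y": 0, "z": 0, "roll": 0},
  {"grip": 0, "x": 0, "y": 0, "z": 0, "roll": 0},
  {"grip": 0, "x": 0, "y": 0, "z": 0, "roll": 0},
  {"grip": 0, "x": 0, "y": 0, "z": 0, "roll": 0},
  {"grip": 0, "x": 0, "y": 0, "z": 0, "roll": 0},
])

```text
clock: 20.22
tcp_pos: [0.5793, -0.3561, 0.0126]
orientation: [0.0, 0.096, 0.995, -0.0]
wrist_force: [-0.4, -0.7, -0.1]
finger_gap: 0.0854
grip_force: 0.0
```

```bash
python3 - <<'E'
from h import *
plan(.5789,-.3548,.0085,-.1914)
E
```

```text
tool mm [0.6 1.2 4.1] roll -0.1 | rows 0.1 | tcp [ 0.5793 -0.3561  0.0126] yaw 168.9 tilt [ 0. -0.] t 20.22
```

Request:
servo_tool([
  {"grip": 0, "x": 0, "y": 1, "z": 4, "roll": 0},
  {"grip": 0, "x": 0, "y": 0, "z": 0, "roll": 0},
  {"grip": 0, "x": 0, "y": 0, "z": 0, "roll": 0},
  {"grip": 0, "x": 0, "y": 0, "z": 0, "roll": 0},
])

```text
clock: 20.55
tcp_pos: [0.5792, -0.3549, 0.008]
orientation: [-0.0, 0.096, 0.995, 0.0]
wrist_force: [1.2, -0.4, -0.3]
finger_gap: 0.0856
grip_force: 0.0
```

Request:
servo_tool([
  {"grip": 0.4, "x": 0, "y": 0, "z": 0, "roll": 0},
  {"grip": 0.6, "x": 0, "y": 0, "z": 0, "roll": 0},
  {"grip": 1, "x": 0, "y": 0, "z": 0, "roll": 0},
  {"grip": 1, "x": 0, "y": 0, "z": 0, "roll": 0},
  {"grip": 1, "x": 0, "y": 0, "z": 0, "roll": 0},
])

```text
clock: 20.97
tcp_pos: [0.5796, -0.3553, 0.0085]
orientation: [0.0, 0.096, 0.995, -0.0]
wrist_force: [0.0, 0.5, 0.9]
finger_gap: 0.0435
grip_force: 53.1
```

Request:
servo_tool([
  {"grip": 1, "x": 0, "y": 0, "z": 0, "roll": 0},
  {"grip": 1, "x": 0, "y": 0, "z": 0, "roll": 0},
  {"grip": 1, "x": 0, "y": 0, "z": 0, "roll": 0},
])

```text
clock: 21.22
tcp_pos: [0.5795, -0.3553, 0.0085]
orientation: [0.0, 0.096, 0.995, -0.0]
wrist_force: [-0.0, 0.2, 1.1]
finger_gap: 0.0433
grip_force: 53.1
```

Request:
servo_tool([
  {"grip": 1, "x": 0, "y": 0, "z": -10, "roll": 0},
  {"grip": 1, "x": 0, "y": 0, "z": -30, "roll": 0},
  {"grip": 1, "x": 0, "y": 0, "z": -40, "roll": 0},
  {"grip": 1, "x": 0, "y": 0, "z": -40, "roll": 0},
  {"grip": 1, "x": 0, "y": 0, "z": -25, "roll": 0},
])

```text
clock: 21.63
tcp_pos: [0.58, -0.3555, 0.1578]
orientation: [0.002, 0.096, 0.995, -0.001]
wrist_force: [0.6, -0.7, -2.1]
finger_gap: 0.043
grip_force: 52.7
```

```bash
python3 - <<'E'
from h import *
plan(.470,.1305,.155,-.337)
print(pose()[3]["finger_gap"])
E
```

```text
tool mm [201.2 455.8   1.5] roll 8.25 | rows 11.9 | tcp [ 0.58   -0.3555  0.1578] yaw 168.9 tilt [ 0.003 -0.002] t 21.63
0.04303377930212703
```

Request:
servo_tool([
  {"grip": 1, "x": 7, "y": 16, "z": 0, "roll": 0},
  {"grip": 1, "x": 12, "y": 28, "z": 0, "roll": 0},
  {"grip": 1, "x": 15, "y": 34, "z": 0, "roll": 0},
  {"grip": 1, "x": 15, "y": 34, "z": 0, "roll": 0},
  {"grip": 1, "x": 15, "y": 34, "z": 0, "roll": 0},
])

```text
clock: 22.05
tcp_pos: [0.5434, -0.198, 0.1533]
orientation: [-0.0, 0.097, 0.995, 0.0]
wrist_force: [1.4, 1.2, -2.0]
finger_gap: 0.0432
grip_force: 52.7
```

Request:
servo_tool([
  {"grip": 1, "x": 15, "y": 34, "z": 0, "roll": 0},
  {"grip": 1, "x": 15, "y": 34, "z": 0, "roll": 0},
  {"grip": 1, "x": 15, "y": 34, "z": 0, "roll": 0},
  {"grip": 1, "x": 15, "y": 34, "z": 0, "roll": 0},
  {"grip": 1, "x": 15, "y": 34, "z": 0, "roll": 0},
])

```text
clock: 22.47
tcp_pos: [0.5024, -0.0165, 0.1536]
orientation: [-0.0, 0.097, 0.995, 0.0]
wrist_force: [1.6, 0.4, -1.7]
finger_gap: 0.0433
grip_force: 52.7
```

Request:
servo_tool([
  {"grip": 1, "x": 15, "y": 34, "z": 0, "roll": 0},
  {"grip": 1, "x": 15, "y": 34, "z": 0, "roll": 0},
  {"grip": 1, "x": 15, "y": 34, "z": 0, "roll": 0},
  {"grip": 1, "x": 11, "y": 24, "z": 0, "roll": 0},
  {"grip": 1, "x": 6, "y": 14, "z": 0, "roll": 0},
])

```text
clock: 22.88
tcp_pos: [0.4677, 0.1338, 0.1536]
orientation: [-0.001, 0.095, 0.995, 0.0]
wrist_force: [-0.1, 0.1, -2.1]
finger_gap: 0.0433
grip_force: 52.7
```

Request:
servo_tool([
  {"grip": 1, "x": 0, "y": 0, "z": 10, "roll": 4.1},
  {"grip": 1, "x": 0, "y": 0, "z": 25, "roll": 4.1},
  {"grip": 1, "x": 0, "y": 0, "z": 35, "roll": 0},
  {"grip": 1, "x": 0, "y": 0, "z": 20, "roll": 0},
  {"grip": 1, "x": 0, "y": 0, "z": 10, "roll": 0},
])

```text
clock: 23.3
tcp_pos: [0.4669, 0.131, 0.0508]
orientation: [-0.002, 0.167, 0.986, -0.001]
wrist_force: [0.0, 0.1, -1.2]
finger_gap: 0.0432
grip_force: 52.6
```

Request:
servo_tool([
  {"grip": 1, "x": 0, "y": 0, "z": 0, "roll": 0},
  {"grip": 1, "x": 0, "y": 0, "z": 0, "roll": 0},
  {"grip": 1, "x": 0, "y": 0, "z": 0, "roll": 0},
  {"grip": 1, "x": 0, "y": 0, "z": 0, "roll": 0},
  {"grip": 1, "x": 0, "y": 0, "z": 0, "roll": 0},
])

```text
clock: 23.72
tcp_pos: [0.4708, 0.1311, 0.0547]
orientation: [0.001, 0.167, 0.986, 0.0]
wrist_force: [0.4, -0.4, -1.7]
finger_gap: 0.043
grip_force: 52.6
```

```bash
python3 - <<'E'
from h import *
plan(.470,.1302,.0085,-.337)
E
```

```text
tool mm [ 0.6 -1.2 46.2] roll 0.03 | rows 1.1 | tcp [0.4708 0.1311 0.0547] yaw 160.7 tilt [0.003 0.   ] t 23.72
```

Request:
servo_tool([
  {"grip": 1, "x": 0, "y": -1, "z": 8, "roll": 0},
  {"grip": 1, "x": 0, "y": 0, "z": 12, "roll": 0},
  {"grip": 1, "x": 0, "y": 0, "z": 12, "roll": 0},
  {"grip": 1, "x": 0, "y": 0, "z": 6, "roll": 0},
  {"grip": 1, "x": 0, "y": 0, "z": 2, "roll": 0},
])

```text
clock: 24.13
tcp_pos: [0.4683, 0.1299, 0.0122]
orientation: [-0.001, 0.167, 0.986, -0.0]
wrist_force: [0.4, 0.5, -2.0]
finger_gap: 0.0434
grip_force: 52.6
```

Request:
servo_tool([
  {"grip": 1, "x": 0, "y": 0, "z": 0, "roll": 0},
  {"grip": 1, "x": 0, "y": 0, "z": 0, "roll": 0},
  {"grip": 1, "x": 0, "y": 0, "z": 0, "roll": 0},
  {"grip": 1, "x": 0, "y": 0, "z": 0, "roll": 0},
  {"grip": 1, "x": 0, "y": 0, "z": 0, "roll": 0},
])

```text
clock: 24.55
tcp_pos: [0.4698, 0.1301, 0.0138]
orientation: [0.001, 0.167, 0.986, 0.0]
wrist_force: [-0.1, -0.6, -2.8]
finger_gap: 0.0438
grip_force: 52.6
```

```bash
python3 - <<'E'
from h import *
plan(.470,.1302,.0085,-.337)
E
```

```text
tool mm [-0.2  0.1  5.3] roll 0.04 | rows 0.1 | tcp [0.4698 0.1301 0.0138] yaw 160.7 tilt [0.001 0.   ] t 24.55
```

Request:
servo_tool([
  {"grip": 1, "x": 0, "y": 0, "z": 2, "roll": 0},
  {"grip": 1, "x": 0, "y": 0, "z": 1.5, "roll": 0},
  {"grip": 1, "x": 0, "y": 0, "z": 0.5, "roll": 0},
  {"grip": 1, "x": 0, "y": 0, "z": 0, "roll": 0},
  {"grip": 1, "x": 0, "y": 0, "z": 0, "roll": 0},
])

```text
clock: 24.97
tcp_pos: [0.4692, 0.1301, 0.0092]
orientation: [-0.0, 0.167, 0.986, 0.0]
wrist_force: [-0.1, 0.3, -2.6]
finger_gap: 0.0429
grip_force: 52.6
```

Request:
servo_tool([
  {"grip": 1, "x": 0, "y": 0, "z": 0.5, "roll": 0},
  {"grip": 1, "x": 0, "y": 0, "z": 0.5, "roll": 0},
  {"grip": 1, "x": 0, "y": 0, "z": 0, "roll": 0},
  {"grip": 1, "x": 0, "y": 0, "z": 0, "roll": 0},
  {"grip": 1, "x": 0, "y": 0, "z": 0, "roll": 0},
])

```text
clock: 25.38
tcp_pos: [0.4694, 0.1301, 0.0085]
orientation: [0.0, 0.167, 0.986, 0.0]
wrist_force: [-0.4, -0.0, 1.9]
finger_gap: 0.0432
grip_force: 52.9
```

Contact. Releasing and rising.

Request:
servo_tool([
  {"grip": 0.45, "x": 0, "y": 0, "z": 0, "roll": 0},
  {"grip": 0.4, "x": 0, "y": 0, "z": 0, "roll": 0},
  {"grip": 0.3, "x": 0, "y": 0, "z": 0, "roll": 0},
  {"grip": 0.2, "x": 0, "y": 0, "z": 0, "roll": 0},
  {"grip": 0.2, "x": 0, "y": 0, "z": 0, "roll": 0},
])

```text
clock: 25.8
tcp_pos: [0.4694, 0.1301, 0.0083]
orientation: [0.0, 0.167, 0.986, 0.0]
wrist_force: [-0.2, -0.6, 0.2]
finger_gap: 0.0682
grip_force: 0.0
```

Request:
servo_tool([
  {"grip": 0.2, "x": 0, "y": 0, "z": -10, "roll": 0},
  {"grip": 0.2, "x": 0, "y": 0, "z": -30, "roll": 0},
  {"grip": 0.2, "x": 0, "y": 0, "z": -40, "roll": 0},
  {"grip": 0, "x": 0, "y": 0, "z": -40, "roll": 0},
  {"grip": 0, "x": 0, "y": 0, "z": -40, "roll": 0},
])

```text
clock: 26.22
tcp_pos: [0.4686, 0.13, 0.1707]
orientation: [-0.0, 0.167, 0.986, 0.0]
wrist_force: [0.8, 0.9, -0.4]
finger_gap: 0.0857
grip_force: 0.0
```

Request:
servo_tool([
  {"grip": 0, "x": 0, "y": 0, "z": -20, "roll": 0},
  {"grip": 0, "x": 0, "y": 0, "z": 0, "roll": 0},
  {"grip": 0, "x": 0, "y": 0, "z": 0, "roll": 0},
])

```text
clock: 26.47
tcp_pos: [0.4704, 0.1302, 0.1904]
orientation: [0.002, 0.167, 0.986, 0.001]
wrist_force: [-0.3, 0.4, -0.6]
finger_gap: 0.0852
grip_force: 0.0
```

```bash
python3 - <<'E'
from h import *
c,o=look("pics/w8.png",[("pb","blue","pedal",[.5263,.3424,-.125],None)])
plan(.5263,.3424,.19,-.125)
E
```

```text
pb [ 0.5249  0.3422 -0.1445] deg -8.3 err 0.09
tool mm [ 16.2 219.3  -1.2] roll -12.11 | rows 5.3 | tcp [0.4693 0.1301 0.1887] yaw 160.7 tilt [0.001 0.   ] t 26.52
```

View pics/w8.png

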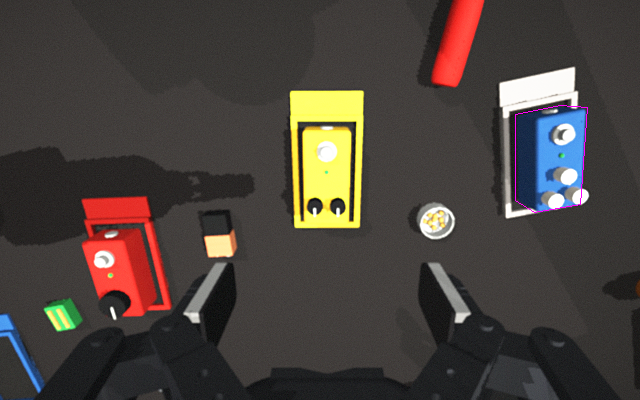

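Yellow lies in the yellow tray at (327,175), and the bystanders are in place. Blue's pose is known from setting it down, so I'm going to (0.5263, 0.3424).

Request:
servo_tool([
  {"grip": 0, "x": 1.2, "y": 19.3, "z": 0, "roll": 0},
  {"grip": 0, "x": 3, "y": 40, "z": 0, "roll": 0},
  {"grip": 0, "x": 3, "y": 40, "z": 0, "roll": 0},
  {"grip": 0, "x": 3, "y": 40, "z": 0, "roll": 0},
  {"grip": 0, "x": 3, "y": 40, "z": 0, "roll": 0},
])

```text
clock: 26.93
tcp_pos: [0.515, 0.3048, 0.1862]
orientation: [-0.002, 0.168, 0.986, -0.001]
wrist_force: [0.7, -0.3, 0.3]
finger_gap: 0.0854
grip_force: 0.0
```

Request:
servo_tool([
  {"grip": 0, "x": 2, "y": 28, "z": 0, "roll": 0},
  {"grip": 0, "x": 1, "y": 12, "z": 0, "roll": 0},
  {"grip": 0, "x": 0, "y": 0, "z": 10, "roll": -6},
  {"grip": 0, "x": 0, "y": 0, "z": 30, "roll": -6.1},
  {"grip": 0, "x": 0, "y": 0, "z": 40, "roll": 0},
])

```text
clock: 27.35
tcp_pos: [0.5275, 0.3437, 0.1085]
orientation: [0.002, 0.06, 0.998, 0.001]
wrist_force: [1.3, 0.4, -0.5]
finger_gap: 0.085
grip_force: 0.0
```

Request:
servo_tool([
  {"grip": 0, "x": 0, "y": 0, "z": 30, "roll": 0},
  {"grip": 0, "x": 0, "y": 0, "z": 15, "roll": 0},
  {"grip": 0, "x": 0, "y": 0, "z": 0, "roll": 0},
  {"grip": 0, "x": 0, "y": 0, "z": 0, "roll": 0},
  {"grip": 0, "x": 0, "y": 0, "z": 0, "roll": 0},
])

```text
clock: 27.77
tcp_pos: [0.5266, 0.3425, 0.0636]
orientation: [0.0, 0.063, 0.998, 0.0]
wrist_force: [0.5, 0.0, 0.2]
finger_gap: 0.0855
grip_force: 0.0
```

```bash
python3 - <<'E'
from h import *
plan(.5263,.3424,.0085,-.126)
E
```

```text
tool mm [ 0.3 -0.2 55.1] roll 0.05 | rows 1.3 | tcp [0.5266 0.3425 0.0636] yaw 172.8 tilt [0. 0.] t 27.77
```

Request:
servo_tool([
  {"grip": 0, "x": 0, "y": 0, "z": 15, "roll": 0},
  {"grip": 0, "x": 0, "y": 0, "z": 18, "roll": 0},
  {"grip": 0, "x": 0, "y": 0, "z": 13, "roll": 0},
  {"grip": 0, "x": 0, "y": 0, "z": 6, "roll": 0},
  {"grip": 0, "x": 0, "y": 0, "z": 3, "roll": 0},
])

```text
clock: 28.18
tcp_pos: [0.5268, 0.3426, 0.0088]
orientation: [0.0, 0.063, 0.998, 0.0]
wrist_force: [-0.4, -0.3, 0.3]
finger_gap: 0.085
grip_force: 0.0
```

Request:
servo_tool([
  {"grip": 0, "x": 0, "y": 0, "z": 0, "roll": 0},
  {"grip": 0, "x": 0, "y": 0, "z": 0, "roll": 0},
  {"grip": 0, "x": 0, "y": 0, "z": 0, "roll": 0},
  {"grip": 0, "x": 0, "y": 0, "z": 0, "roll": 0},
  {"grip": 0, "x": 0, "y": 0, "z": 0, "roll": 0},
])

```text
clock: 28.6
tcp_pos: [0.5269, 0.3427, 0.0091]
orientation: [0.001, 0.062, 0.998, 0.0]
wrist_force: [0.6, 0.0, -0.8]
finger_gap: 0.0852
grip_force: 0.0
```

Request:
servo_tool([
  {"grip": 0.4, "x": 0, "y": 0, "z": 0, "roll": 0},
  {"grip": 0.6, "x": 0, "y": 0, "z": 0, "roll": 0},
  {"grip": 1, "x": 0, "y": 0, "z": 0, "roll": 0},
  {"grip": 1, "x": 0, "y": 0, "z": 0, "roll": 0},
  {"grip": 1, "x": 0, "y": 0, "z": 0, "roll": 0},
])

```text
clock: 29.02
tcp_pos: [0.5266, 0.3425, 0.0085]
orientation: [0.0, 0.063, 0.998, 0.0]
wrist_force: [-0.4, 0.6, 1.1]
finger_gap: 0.0431
grip_force: 52.9
```

Request:
servo_tool([
  {"grip": 1, "x": 0, "y": 0, "z": 0, "roll": 0},
  {"grip": 1, "x": 0, "y": 0, "z": 0, "roll": 0},
  {"grip": 1, "x": 0, "y": 0, "z": 0, "roll": 0},
])

```text
clock: 29.27
tcp_pos: [0.5266, 0.3425, 0.0085]
orientation: [0.0, 0.063, 0.998, 0.0]
wrist_force: [-0.3, -0.2, 2.7]
finger_gap: 0.0431
grip_force: 52.8
```

Request:
servo_tool([
  {"grip": 1, "x": 0, "y": 0, "z": -10, "roll": 0},
  {"grip": 1, "x": 0, "y": 0, "z": -30, "roll": 0},
  {"grip": 1, "x": 0, "y": 0, "z": -40, "roll": 0},
  {"grip": 1, "x": 0, "y": 0, "z": -40, "roll": 0},
  {"grip": 1, "x": 0, "y": 0, "z": -25, "roll": 0},
])

```text
clock: 29.68
tcp_pos: [0.527, 0.3429, 0.1576]
orientation: [0.001, 0.062, 0.998, 0.001]
wrist_force: [0.5, 0.2, -1.9]
finger_gap: 0.0435
grip_force: 52.4
```

```bash
python3 - <<'E'
from h import *
plan(.5814,-.3556,.155,-.229)
E
```

```text
tool mm [-141.  -686.2    1.6] roll 5.96 | rows 16.8 | tcp [0.527  0.3429 0.1576] yaw 172.8 tilt [0.003 0.002] t 29.68
```

Request:
servo_tool([
  {"grip": 1, "x": -3, "y": -16, "z": 0, "roll": 0},
  {"grip": 1, "x": -6, "y": -30, "z": 0, "roll": 0},
  {"grip": 1, "x": -8, "y": -39.5, "z": 0, "roll": 0},
  {"grip": 1, "x": -8, "y": -39.5, "z": 0, "roll": 0},
  {"grip": 1, "x": -8, "y": -39.5, "z": 0, "roll": 0},
])

```text
clock: 30.1
tcp_pos: [0.5372, 0.1733, 0.1523]
orientation: [-0.001, 0.062, 0.998, -0.0]
wrist_force: [1.3, 0.1, -1.2]
finger_gap: 0.0436
grip_force: 52.3
```

Request:
servo_tool([
  {"grip": 1, "x": -8, "y": -39.5, "z": 0, "roll": 0},
  {"grip": 1, "x": -8, "y": -39.5, "z": 0, "roll": 0},
  {"grip": 1, "x": -8, "y": -39.5, "z": 0, "roll": 0},
  {"grip": 1, "x": -8, "y": -39.5, "z": 0, "roll": 0},
  {"grip": 1, "x": -8, "y": -39.5, "z": 0, "roll": 0},
])

```text
clock: 30.52
tcp_pos: [0.5521, -0.028, 0.1524]
orientation: [-0.001, 0.063, 0.998, 0.0]
wrist_force: [1.3, -0.2, -2.1]
finger_gap: 0.0429
grip_force: 52.3
```

Request:
servo_tool([
  {"grip": 1, "x": -8, "y": -39.5, "z": 0, "roll": 0},
  {"grip": 1, "x": -8, "y": -39.5, "z": 0, "roll": 0},
  {"grip": 1, "x": -8, "y": -39.5, "z": 0, "roll": 0},
  {"grip": 1, "x": -8, "y": -39.5, "z": 0, "roll": 0},
  {"grip": 1, "x": -8, "y": -39.5, "z": 0, "roll": 0},
])

```text
clock: 30.93
tcp_pos: [0.5672, -0.2287, 0.1522]
orientation: [-0.001, 0.063, 0.998, 0.001]
wrist_force: [-0.5, -0.5, -2.7]
finger_gap: 0.043
grip_force: 52.3
```

Request:
servo_tool([
  {"grip": 1, "x": -8, "y": -39.5, "z": 0, "roll": 0},
  {"grip": 1, "x": -8, "y": -39.5, "z": 0, "roll": 0},
  {"grip": 1, "x": -7, "y": -32, "z": 0, "roll": 0},
  {"grip": 1, "x": -5, "y": -16, "z": 0, "roll": 0},
  {"grip": 1, "x": 0, "y": 0, "z": 0, "roll": 5.9},
])

```text
clock: 31.35
tcp_pos: [0.5792, -0.3611, 0.1511]
orientation: [-0.001, 0.117, 0.993, -0.0]
wrist_force: [-0.4, 1.1, -1.5]
finger_gap: 0.0433
grip_force: 52.2
```

Request:
servo_tool([
  {"grip": 1, "x": 0, "y": 0, "z": 0, "roll": 0},
  {"grip": 1, "x": 0, "y": 0, "z": 0, "roll": 0},
  {"grip": 1, "x": 0, "y": 0, "z": 0, "roll": 0},
  {"grip": 1, "x": 0, "y": 0, "z": 0, "roll": 0},
  {"grip": 1, "x": 0, "y": 0, "z": 0, "roll": 0},
])

```text
clock: 31.77
tcp_pos: [0.5806, -0.3553, 0.1534]
orientation: [-0.0, 0.113, 0.994, 0.0]
wrist_force: [-0.1, -0.2, -2.1]
finger_gap: 0.0433
grip_force: 52.3
```

```bash
python3 - <<'E'
from h import *
plan(.581,-.3556,.0085,-.229)
E
```

```text
tool mm [ -0.4  -0.2 144.9] roll 0.17 | rows 3.5 | tcp [ 0.5806 -0.3553  0.1534] yaw 167.1 tilt [-0.  0.] t 31.77
```

Request:
servo_tool([
  {"grip": 1, "x": 0, "y": 0, "z": 20, "roll": 0},
  {"grip": 1, "x": 0, "y": 0, "z": 35, "roll": 0},
  {"grip": 1, "x": 0, "y": 0, "z": 30, "roll": 0},
  {"grip": 1, "x": 0, "y": 0, "z": 20, "roll": 0},
  {"grip": 1, "x": 0, "y": 0, "z": 15, "roll": 0},
])

```text
clock: 32.18
tcp_pos: [0.5795, -0.3545, 0.0307]
orientation: [-0.001, 0.113, 0.994, 0.001]
wrist_force: [0.1, -1.1, -2.5]
finger_gap: 0.0431
grip_force: 52.3
```

Request:
servo_tool([
  {"grip": 1, "x": 0, "y": 0, "z": 10, "roll": 0},
  {"grip": 1, "x": 0, "y": 0, "z": 6, "roll": 0},
  {"grip": 1, "x": 0, "y": 0, "z": 3, "roll": 0},
  {"grip": 1, "x": 0, "y": 0, "z": 0, "roll": 0},
  {"grip": 1, "x": 0, "y": 0, "z": 0, "roll": 0},
])

```text
clock: 32.6
tcp_pos: [0.5813, -0.3567, 0.0154]
orientation: [0.001, 0.114, 0.994, -0.0]
wrist_force: [0.5, -0.3, -1.8]
finger_gap: 0.0436
grip_force: 52.3
```

Request:
servo_tool([
  {"grip": 1, "x": 0, "y": 0, "z": 0, "roll": 0},
  {"grip": 1, "x": 0, "y": 0, "z": 0, "roll": 0},
  {"grip": 1, "x": 0, "y": 0, "z": 0, "roll": 0},
  {"grip": 1, "x": 0, "y": 0, "z": 0, "roll": 0},
])

```text
clock: 32.93
tcp_pos: [0.5808, -0.3565, 0.0148]
orientation: [0.0, 0.114, 0.994, -0.0]
wrist_force: [0.4, -0.3, -1.3]
finger_gap: 0.0433
grip_force: 52.3
```

```bash
python3 - <<'E'
from h import *
plan(.581,-.3556,.0085,-.229)
E
```

```text
tool mm [0.1 0.9 6.3] roll 0.05 | rows 0.2 | tcp [ 0.5808 -0.3565  0.0148] yaw 166.9 tilt [ 0.001 -0.   ] t 32.93
```

Request:
servo_tool([
  {"grip": 1, "x": 0, "y": 0.8, "z": 2, "roll": 0},
  {"grip": 1, "x": 0, "y": 0, "z": 1.5, "roll": 0},
  {"grip": 1, "x": 0, "y": 0, "z": 1, "roll": 0},
  {"grip": 1, "x": 0, "y": 0, "z": 0.5, "roll": 0},
  {"grip": 1, "x": 0, "y": 0, "z": 0, "roll": 0},
])

```text
clock: 33.35
tcp_pos: [0.5806, -0.3554, 0.0089]
orientation: [-0.0, 0.114, 0.994, 0.0]
wrist_force: [-0.8, -0.2, -2.9]
finger_gap: 0.0432
grip_force: 52.3
```

Request:
servo_tool([
  {"grip": 1, "x": 0, "y": 0, "z": 0.5, "roll": 0},
  {"grip": 1, "x": 0, "y": 0, "z": 0.5, "roll": 0},
  {"grip": 1, "x": 0, "y": 0, "z": 0, "roll": 0},
  {"grip": 1, "x": 0, "y": 0, "z": 0, "roll": 0},
  {"grip": 1, "x": 0, "y": 0, "z": 0, "roll": 0},
])

```text
clock: 33.77
tcp_pos: [0.5808, -0.3556, 0.0086]
orientation: [0.0, 0.114, 0.994, -0.0]
wrist_force: [-1.0, 0.3, 0.4]
finger_gap: 0.0432
grip_force: 52.5
```

Request:
servo_tool([
  {"grip": 0.45, "x": 0, "y": 0, "z": 0, "roll": 0},
  {"grip": 0.4, "x": 0, "y": 0, "z": 0, "roll": 0},
  {"grip": 0.3, "x": 0, "y": 0, "z": 0, "roll": 0},
  {"grip": 0.2, "x": 0, "y": 0, "z": 0, "roll": 0},
  {"grip": 0.2, "x": 0, "y": 0, "z": 0, "roll": 0},
])

```text
clock: 34.18
tcp_pos: [0.5809, -0.3556, 0.0084]
orientation: [0.0, 0.114, 0.994, -0.0]
wrist_force: [-0.1, -0.5, 0.5]
finger_gap: 0.0683
grip_force: 0.0
```

Request:
servo_tool([
  {"grip": 0.2, "x": 0, "y": 0, "z": -10, "roll": 0},
  {"grip": 0.2, "x": 0, "y": 0, "z": -30, "roll": 0},
  {"grip": 0.2, "x": 0, "y": 0, "z": -40, "roll": 0},
  {"grip": 0, "x": 0, "y": 0, "z": -40, "roll": 0},
  {"grip": 0, "x": 0, "y": 0, "z": -40, "roll": 0},
])

```text
clock: 34.6
tcp_pos: [0.5805, -0.3552, 0.1706]
orientation: [-0.0, 0.114, 0.994, 0.0]
wrist_force: [1.0, -0.4, 0.3]
finger_gap: 0.0853
grip_force: 0.0
```

Request:
servo_tool([
  {"grip": 0, "x": 0, "y": 0, "z": -20, "roll": 0},
  {"grip": 0, "x": 0, "y": 0, "z": 0, "roll": 0},
  {"grip": 0, "x": 0, "y": 0, "z": 0, "roll": 0},
  {"grip": 0, "x": 0, "y": 0, "z": 0, "roll": 0},
])

```text
clock: 34.93
tcp_pos: [0.5805, -0.3552, 0.1879]
orientation: [-0.0, 0.114, 0.994, 0.0]
wrist_force: [-0.8, 0.4, 0.3]
finger_gap: 0.0854
grip_force: 0.0
```

```bash
python3 - <<'E'
from h import *
w=Cam("wrist").img[60:300,100:640]; t=Cam("top").img[100:260,130:530]
t=cv2.resize(t,(800,320)); w=cv2.resize(w,(540,240)); o=np.zeros((565,800,3),np.uint8); o[:320]=t; o[322:562,:540]=w
cv2.imwrite("pics/end.png",o[:,:,::-1])
E
```

```text
(no output)
```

View pics/end.png

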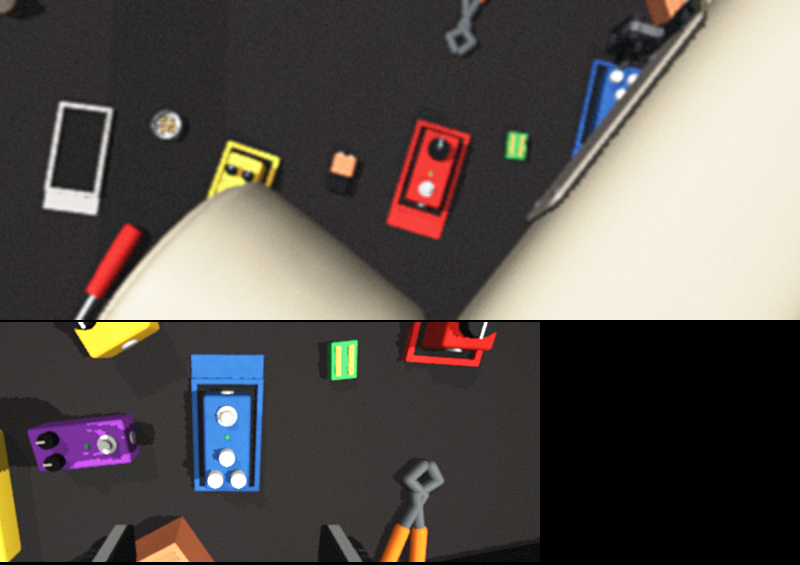

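The picture shows grey empty (78,158), yellow in yellow (245,168), red in red (430,180), and blue in blue (wrist view, 227,440). The tin, battery and terminal block are where they were.

```bash
python3 -c "
from workcell import env
print(env.hand_in())"
```

```text
the job is handed in; nothing more can be done
None
```

The job is handed in at about 35 s: the final pictures show the red, yellow and blue pedals each in their own tray, the grey tray empty, and the battery, tin and terminal block where they were.

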